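# Refit the lid of an aquarium top filter

### The arm

A 6-joint arm with a two-finger parallel gripper is mounted at the origin on the work surface. World frame = base frame: x ahead of the robot, y to its left, z up, the work surface at z = 0. Lengths are in m, angles in rad, forces in N, time in s.
With the tool pointing down it reaches from about 0.3 to 0.775 m from the base axis. Payload 14.6 kg.
Tool frame: the origin (TCP) lies between the finger pads; the fingertips stand 8 mm ahead of it and the grasp point (between the pads) lies 11 mm behind it; x points along the fingers, y is the direction in which the jaws open and shut, and the axes are right-handed (so a half turn about x gives the same grasp; the last joint's range is limited). The gripper opens to 94 mm and grips with 3 to 60 N. Pads are 16 mm wide; open, the fingers measure 119 mm over their backs; the gripper's body (75 mm by 177 mm) begins 78 mm behind the grasp point.
Start: joints at [-1.229, 0.3, 1.521, -0, 1.321, -0.067], TCP at [0.219, -0.505, 0.213] pointing down, gripper open.
Joint ranges: [-3.03, 3.03], [-0.79, 2.21], [0.23, 2.52], [-1.04, 4.18], [0, 3.07], [-2.55, 2.55]. Speed limits (rad/s): [2.22, 2.22, 2.57, 3.14, 3.14, 3.14].

### API

Orientations are given as [roll, pitch, yaw] about the fixed x, y, z axes, in that order (R = Rz(yaw) Ry(pitch) Rx(roll)).
In Python, from station import ctrl gives the robot as it stands.
- The arm moves only by the shell command python3 -m creep 'ROWS' [FORCE]. ROWS is a JSON object of lists of equal length, an entry for each row: "hand": the closure, from -1 (fully open) to 1 (shut); "slide": the shift along the tool's x, y, z in m, a list of three; "spin": the turn about the tool's x in degrees. A call has 1 to 12 rows; each row is the pose to reach, as a shift and turn from the pose commanded when the call began, along the tool's axes at that moment; what a row does not reach only later rows make up. A row lasts 1/12 s, in which the tool goes at most 41.7 mm and 7.16 degrees, less where a joint would pass 70% of its speed; a pose out of reach is approached as far as the arm can. A call with a gripper value outside its range is refused whole. The fingers move at their own pace and stop on an object; FORCE is the grip in N (left out, the last holds). Time passes only in rows, so rows that repeat a pose let the fingers close. It gives the time, the measured TCP pose, the force and the opening at its end, in the units of the state.
- ctrl.get_obs(): the state, without advancing time (a new reading comes with each control period).
- ctrl.camera(name): name is "scene" or "top" or "wrist"; returns the picture (400x640x3 uint8, red, green, blue); there is no depth.
- ctrl.calibration(name): a dict with "K" (3x3 intrinsics, pixels), "R" (3x3) and "t" (3): a world point X has camera coordinates R X + t. Camera axes: x right, y down, z forward; pixel columns grow to the right and rows downward; lengths in m; the calibration is good to about 2 mm. A picture is of the moment at which its call begins: read the wrist's pose just before it. calibration takes no time and is no camera call; for the wrist camera it gives the pose at the moment of the call.
- ctrl.hand_in(): hands the job in, once; it reports no verdict.
The state is a dict: "time_s": time; "qpos": joint angles; "joint_vel": joint speeds; "tau": joint torques, N m; "ee_pos": TCP position; "eef_rot": TCP orientation; "force": force on the tool from outside, world axes, zero at the start; "moment": the same for the moment, N m; "grip_width": finger opening in m.
Only numpy, scipy, OpenCV 4.12 (cv2) and the standard library are available. Lean on these libraries where they do the work, as an engineer would, in place of code of your own. Each camera call takes 0.05 s, during which the arm holds its last target.

### The job

The cleaned top filter stands open and its lid is stowed in the organiser's lower tier with only the tongue end in reach: draw the lid out, lay it flat on the bare shelf and let go, then take it again by its tail half. Hook the tongue under the lip of the pump housing with the tail held up, swing the tail down into the chamber, press until the end clip snaps over it, and let go. Do not drop the lid, and do not shift or knock over the other things lying about.

Things in the scene. Friction and masses are not known exactly. Their poses are not given: they have to be found in the camera images.
- lid_center (a point): grey filter lid, right way up: plate 140 (x) x 92 (y) x 6 thick, a tongue at the +x end, and on top a straight grip rib 124 long (x), 14 thick (y), 24 high along the middle. 30 high in all, 158 long, about 130 g. This point: middle of the 140 plate, 15 above the underside; +x to the tongue, z up. Starts in the organiser's lower tier, tongue end sticking out in front, tail under the upper tier
- lid_tongue (a point): middle of the outer edge of the lid's tongue, 88 ahead of the plate's middle, 2 above the underside. The tongue is 60 wide, 4 thick, level with the lid's underside, and reaches 18 beyond the plate
- lid_tail (a point): middle of the lid's tail edge, 70 behind the plate's middle, 3 above the underside
- lid: the lid's body, origin at the middle of the plate's underside, axes as lid_center
- filter: grey aquarium top filter, fixed, 256 (x) x 110 (y). Origin on the shelf; +x to the pump end. Pump housing x 40 to 130, 146 high, round motor cap above it to 168. Open media chamber x -122 to 40, 102 wide between its 4 thick walls (5 clearance each side of the lid), walls 85 high, ledges inside at height 78 that carry the lid
- filter_lip (a point): middle of the free edge of the lip at its underside: filter x 26, height 90. The lip, 5 thick and as wide as the filter, overhangs the chamber by 14 from the housing's face. Fitted, the lid's tongue points to the filter's +x and lies under the lip, and the plate's middle is at filter x -48 to -52
- filter_end (a point): middle of the chamber's end wall, its inner face (filter x -122) at its top, height 85; the fitted lid's tail lies just inside it with 4 of play along x
- clip (a joint): sprung tab, 36 wide, on the middle of the end wall, 5 outside it; its nose overhangs the chamber by 7, from height 86.5 up a steep slope to 103. Rad: 0 = sprung home, about 0.16 = nose pushed fully back. The lid's tail, pressed down with about 2 to 8 N, pushes it back and it snaps over the lid
- organiser: clear two-tier organiser, fixed, 200 deep (x) x 280 wide (y), origin on the shelf at its middle, open front to its -x. Lower floor 9 above the shelf, no front wall; side walls 41 high from x -100 to -20, full height behind. The upper tier covers only x -20 to 100: underside 100 up, floor 103, front wall to 128, other walls to 137
- spoon: stainless spoon, 150 long, bowl 32 wide, 15 high, lying in the lower tier; origin under its middle
- food_pot_mid (a point): sealed round fish food pot, diameter 72, height 65, standing on the upper tier; this point is at its centre
- feeding_cone_mid (a point): white plastic feeding cone standing mouth down, diameter 58, height 56, in the lower tier beside the lid; this point is at its centre
- pad_holder_mid (a point): green algae pad holder lying on the shelf: head 80 x 50 x 18 towards its +x, sloping handle towards its -x, in all about 180 long and up to 36 high; the head runs from 5 to 85 ahead of this point, the handle reaches 93 behind it; this point is 13 above the shelf
- conditioner_mid (a point): water conditioner bottle, diameter 62, height 150, standing; this point is at its centre
- dosing_cup_mid (a point): small clear dosing cup, diameter 64, height 44, standing; this point is at its centre
- magnet_cleaner_mid (a point): black magnetic glass cleaner, 80 (x) x 45 (y) x 37 high; this point is at its centre
There are look-alikes about, which are no part of the job. There is more than one size of the lid; the job needs the middle-sized.

How it is judged:
On the way, in this order (a step that is already met when the one before it is completed fails the run):
1. the lid lies flat and right way up on the bare shelf, out of the organiser, let go (height (world z) of lid_center below 0.019 m and angle between lid's own z axis and vertical below 0.06 rad and contact force between the fingers and lid below 0.1 N and linear speed of lid below 0.03 m/s), for 0.2 s.
2. the tongue is at least 3 mm under the lip while the tail is still raised (lid tilted more than 0.1 rad), held by its tail half (x of lid_tongue in the frame of filter between 0.029 and 0.045 m and z of lid_tongue in the frame of filter between 0.074 and 0.089 m and y of lid_tongue in the frame of filter between -0.015 and 0.015 m and angle between lid's own z axis and vertical above 0.1 rad and x of the grasp point in the frame of lid below 0.01 m and contact force between the fingers and lid above 0.5 N), for 0.1 s.
At the end, for the whole second after the job is handed in: Lid level in the chamber (within 0.03 rad; tail edge 77 to 83.5 mm, tongue edge 74 to 84 mm up; tail within 8 mm of the filter's middle line), tongue at least 4 mm under the lip, clip sprung back (under 0.03 rad) over the tail, lid at rest and let go (x of lid_tongue in the frame of filter above 0.03 m and z of lid_tongue in the frame of filter between 0.074 and 0.084 m and z of lid_tail in the frame of filter between 0.077 and 0.0835 m and y of lid_tail in the frame of filter between -0.008 and 0.008 m and angle between lid's own z axis and vertical below 0.03 rad and value of joint clip below 0.03 rad and linear speed of lid below 0.02 m/s and contact force between the fingers and lid below 0.1 N); the robot touches nothing.
It fails at once if the lid is dropped or flung (moves faster than 1.2 m/s) (linear speed of lid above 1.2 m/s).
It fails at once if one of the bystanders is shifted by more than 30 mm (distance of any of food_pot_mid, feeding_cone_mid, pad_holder_mid, conditioner_mid, dosing_cup_mid, magnet_cleaner_mid, spoon from where it was at the start of the episode above 0.03 m).
It fails at once if a standing bystander (food pot, cone, bottle, cup) is tipped by more than 0.5 rad (angle between any of food_pot_mid, feeding_cone_mid, conditioner_mid, dosing_cup_mid's own z axis and vertical above 0.5 rad).
It also fails if it takes over 64 s, if anything falls off the work surface, if the arm or the gripper's body presses on something with over 40 N, if the wrist force passes 120 N, or if a joint passes its speed limit or range.

## Working session

There is one attempt and no reset: what is moved stays moved. The work goes in short steps, Python scripts to look and compute and a shell command to move; the robot and the scene stay as the last step left them, time stands still between calls to the robot, and variables do not carry over. Pictures are saved under pics/ and viewed, and the job is handed in when it is done.

```bash
ls; mkdir -p pics; python3 - <<'E'
from station import ctrl
import cv2, numpy as np
print(ctrl.get_obs())
for n in ["scene","top","wrist"]:
    c=ctrl.calibration(n); print(n,np.round(c["K"],1).tolist(),np.round(c["R"],4).tolist(),np.round(c["t"],4).tolist(), "campos",np.round(-np.array(c["R"]).T@np.array(c["t"]),3))
    cv2.imwrite(f"pics/{n}0.png",ctrl.camera(n)[:,:,::-1])
E
```

```text
pics
{'time_s': 0.0, 'qpos': array([-1.22860875e+00,  3.00480181e-01,  1.52159754e+00, -3.01439353e-06,
        1.32073539e+00, -6.66326192e-02]), 'joint_vel': array([ 0.00184919, -0.00077402, -0.0015958 , -0.00103764,  0.00050924,
        0.00164827]), 'tau': array([ 2.00591450e-03, -5.31805873e+01, -3.52737808e+01,  7.09266239e-02,
        2.43943592e-02, -9.35281719e-05]), 'ee_pos': array([ 0.21852917, -0.50442835,  0.21287439]), 'eef_rot': array([-1.63503663,  1.56957587,  1.91537697]), 'force': array([ 0.34625774, -0.67979284,  0.5081936 ]), 'moment': array([0.01480069, 0.06086908, 0.0451054 ]), 'grip_width': 0.0940170023308531}
scene [[472.7, 0.0, 326.4], [0.0, 472.7, 197.3], [0.0, 0.0, 1.0]] [[0.1041, 0.9943, -0.0234], [0.5599, -0.0781, -0.8248], [-0.822, 0.0728, -0.5649]] [-0.0081, -0.2294, 2.0765] campos [ 1.836 -0.161  0.984]
top [[491.6, 0.0, 322.6], [0.0, 491.6, 199.1], [0.0, 0.0, 1.0]] [[-0.0123, -0.9999, 0.0087], [-0.9973, 0.0116, -0.0727], [0.0726, -0.0096, -0.9973]] [-0.0638, 0.5236, 1.4677] campos [ 0.415 -0.056  1.502]
wrist [[302.1, 0.0, 318.0], [0.0, 302.1, 199.7], [0.0, 0.0, 1.0]] [[0.3974, -0.9176, -0.0002], [-0.8802, -0.3813, 0.2826], [-0.2594, -0.1121, -0.9592]] [-0.5503, -0.03, 0.3916] campos [ 0.294 -0.472  0.384]
```

View pics/scene0.png

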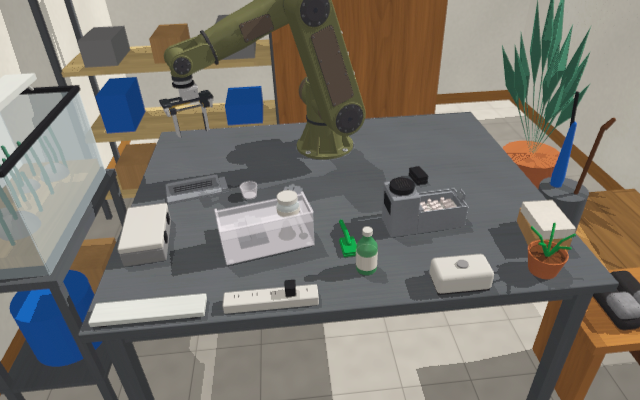

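View pics/top0.png

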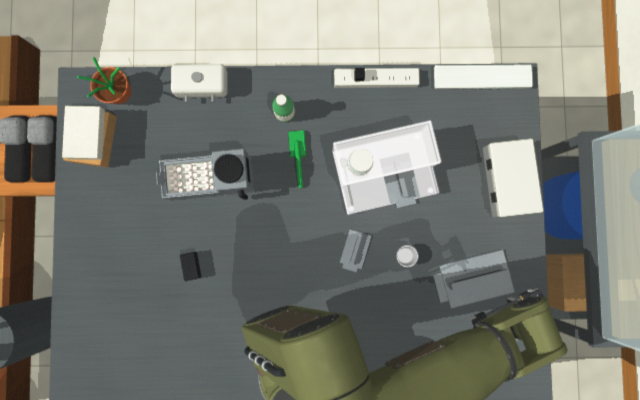

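View pics/wrist0.png

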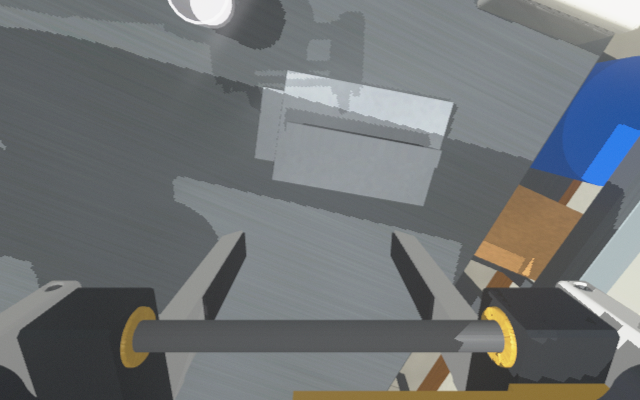

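```bash
python3 - <<'E'
import cv2
im=cv2.imread("pics/top0.png")
cv2.imwrite("pics/top_org.png",cv2.resize(im[110:310,320:520],None,fx=3,fy=3,interpolation=cv2.INTER_CUBIC)[:600])
cv2.imwrite("pics/top_fil.png",cv2.resize(im[90:210,140:320],None,fx=4,fy=4,interpolation=cv2.INTER_CUBIC))
im=cv2.imread("pics/scene0.png")
cv2.imwrite("pics/scene_c.png",cv2.resize(im[160:290,200:480],None,fx=2.8,fy=2.8,interpolation=cv2.INTER_CUBIC))
E
```

```text
(no output)
```

View pics/top_org.png

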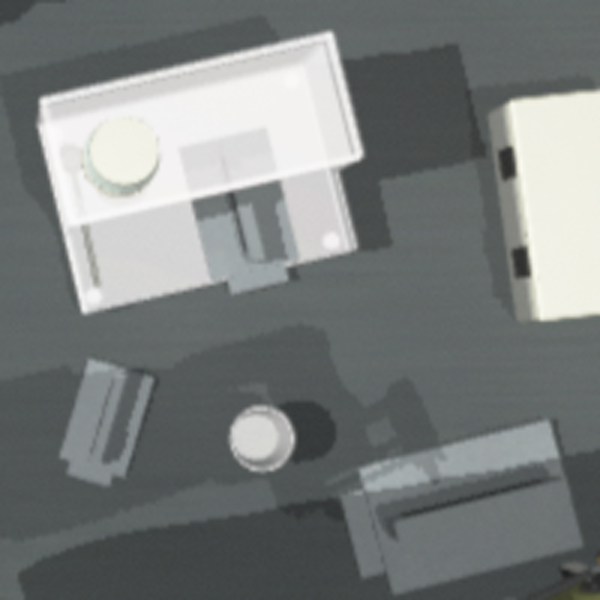

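View pics/top_fil.png

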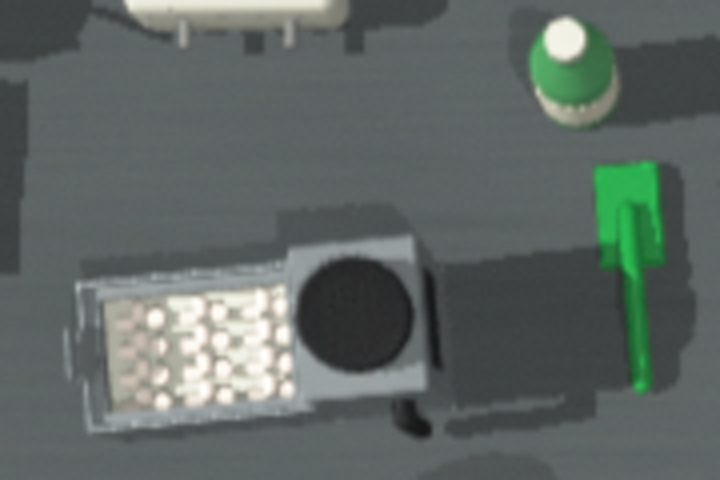

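View pics/scene_c.png

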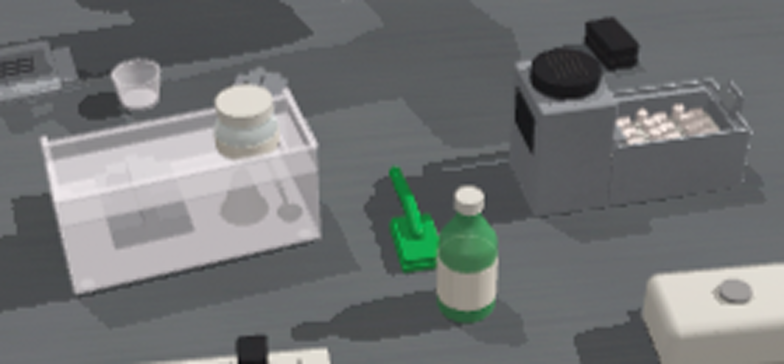

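```bash
cat > h.py <<'E'
from station import ctrl
import numpy as np, cv2
from scipy.spatial.transform import Rotation as Ro
def ray(cal,px,z):
    K,R,t=[np.array(cal[k]) for k in "KRt"]
    o=-R.T@t; d=R.T@np.linalg.solve(K,[px[0],px[1],1.]); return o+d*(z-o[2])/d[2]
def proj(cal,X):
    K,R,t=[np.array(cal[k]) for k in "KRt"]; p=K@(R@np.array(X)+t); return p[:2]/p[2]
def shot(n,f,crop=None,s=1):
    c=ctrl.calibration(n); im=ctrl.camera(n)[:,:,::-1].copy(); cv2.imwrite("pics/raw_"+f,im)
    if crop: x0,y0,x1,y1=crop; im=im[y0:y1,x0:x1]
    cv2.imwrite("pics/"+f,cv2.resize(im,None,fx=s,fy=s,interpolation=cv2.INTER_CUBIC)); return c
def tool():
    o=ctrl.get_obs(); return np.array(o["ee_pos"]),Ro.from_euler("xyz",o["eef_rot"]).as_matrix()
E
python3 - <<'E'
from h import *
p,R=tool(); print("tool axes cols",np.round(R,3).tolist())
c=ctrl.calibration("top")
def r(n,crop,z,off=(320,110),s=3):
    X=ray(c,(crop[0]/s+off[0],crop[1]/s+off[1]),z); print(n,np.round(X,4)); return X
a=r("tongueL",(232,292),.013);b=r("tongueR",(290,280),.013)
print("w",np.linalg.norm(a-b))
r("orgFL",(83,313),.041);r("orgFR",(355,248),.041)
r("org back top L",(40,98),.137);r("org backR",(332,33),.137)
r("tierfront L",(68,222),.128);r("tierfront R",(362,155),.128)
r("ribfront",(258,262),.039);r("ribback",(232,196),.039)
r("cup",(262,437),.022);r("small",(110,420),.0);r("largeTail",(490,505),0)
f=(140,90)
for n,p_,z in [("hous TL",(288,250),.146),("hous TR",(415,236),.146),("hous BR",(428,388),.146),("hous BL",(300,402),.146),("endTop",(78,284),.085),("endBot",(92,432),.085),("cap",(355,312),.168),("padhead",(630,205),.018),("padhandle",(642,388),.03),("cond",(568,100),.02)]:
    r(n,p_,z,f,4)
r("mag",( (190-140)*4,(265-90)*4),.037,f,4)
E
```

```text
tool axes cols [[-0.0, 0.398, -0.918], [0.001, -0.918, -0.398], [-1.0, -0.001, -0.0]]
tongueL [ 0.4956 -0.2969  0.013 ]
tongueR [ 0.5071 -0.356   0.013 ]
w 0.06026212022699296
orgFL [ 0.475  -0.1439  0.041 ]
orgFR [ 0.5365 -0.4161  0.041 ]
org back top L [ 0.6729 -0.101   0.137 ]
org backR [ 0.7318 -0.3767  0.137 ]
tierfront L [ 0.5568 -0.1259  0.128 ]
tierfront R [ 0.6171 -0.4039  0.128 ]
ribfront [ 0.5238 -0.3193  0.039 ]
ribback [ 0.5903 -0.2949  0.039 ]
cup [ 0.3496 -0.322   0.022 ]
small [ 0.3678 -0.172   0.    ]
largeTail [ 0.2773 -0.5555  0.    ]
hous TL [0.6471 0.2371 0.146 ]
hous TR [0.656  0.1489 0.146 ]
hous BR [0.5497 0.14   0.146 ]
hous BL [0.5409 0.2284 0.146 ]
endTop [0.6343 0.4021 0.085 ]
endBot [0.5266 0.3907 0.085 ]
cap [0.6001 0.1865 0.168 ]
padhead [0.7009 0.0044 0.018 ]
padhandle [ 0.5593 -0.0039  0.03  ]
cond [0.7823 0.051  0.02  ]
mag [0.331  0.3241 0.037 ]
```

```bash
python3 -m creep '{"hand":[-1,-1,-1,-1,-1,-1,-1,-1,-1,-1,-1,-1],"slide":[[0,0,-0.03],[0,-0.004,-0.065],[0,-0.008,-0.10],[0,-0.012,-0.135],[0,-0.016,-0.17],[0,-0.02,-0.205],[0,-0.025,-0.24],[0,-0.03,-0.275],[0,-0.035,-0.305],[0,-0.04,-0.33],[0,-0.042,-0.34],[0,-0.042,-0.34]],"spin":[1,2,4,6,8,10,11,12,12,12,12,12]}' 30
python3 - <<'E'
from h import *
print(ctrl.get_obs()["qpos"])
shot("wrist","w1.png")
E
```

```text
time_s: 1.15
ee_pos: [0.515, -0.3297, 0.2129]
eef_rot: [-0.985, 1.57, 2.358]
force: [-0.8, -0.1, -1.0]
grip_width: 0.0937
[-6.29313333e-01  4.39141265e-01  1.33309720e+00  1.21540659e-04
  1.37012241e+00  7.39635195e-01]
```

View pics/w1.png

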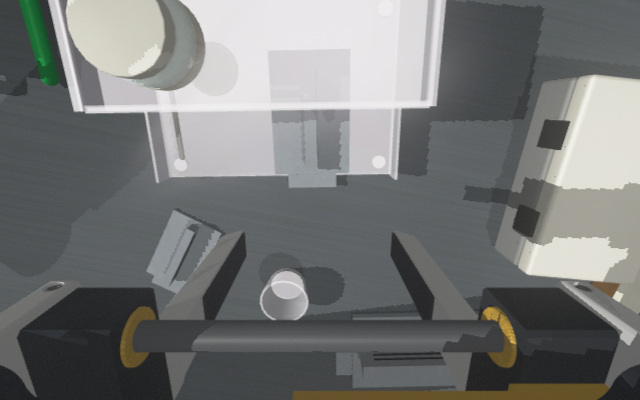

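```bash
python3 - <<'E'
from h import *
im=cv2.imread("pics/raw_w1.png")
cv2.imwrite("pics/w1c.png",cv2.resize(im[40:200,240:380],None,fx=3.7,fy=3.7,interpolation=cv2.INTER_CUBIC))
E
```

```text
(no output)
```

View pics/w1c.png

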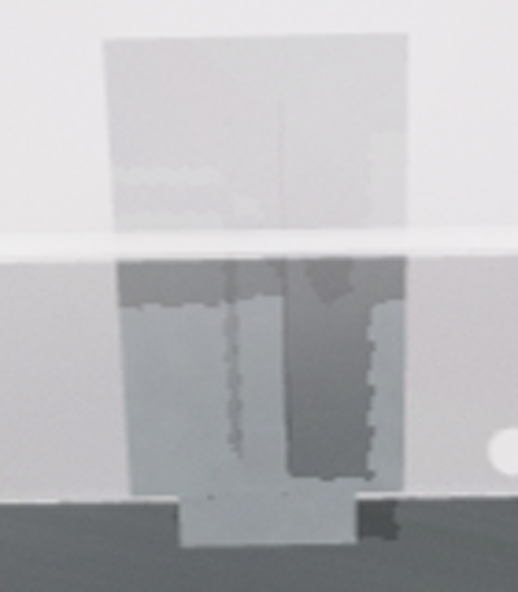

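```bash
python3 - <<'E'
from h import *
c=ctrl.calibration("wrist"); p,R=tool()
P=lambda x,y,z: ray(c,(x/3.7+240-.37,y/3.7+40-.37),z)
FL,FR,TL,TR=[P(*a,.015) for a in [(130,495),(405,492),(105,40),(408,35)]]
t1,t2=P(180,545,.013),P(357,545,.013)
print("widths",np.linalg.norm(FL-FR),np.linalg.norm(TL-TR),np.linalg.norm((FL+FR)/2-(TL+TR)/2),np.linalg.norm(t1-t2))
tm=(t1+t2)/2; fm=(FL+FR)/2; bm=(TL+TR)/2
print("tongue",tm,"front",fm,"tail",bm)
d=(tm-bm)[:2]; d/=np.linalg.norm(d); print("lid yaw",np.degrees(np.arctan2(d[1],d[0])))
print("tool z yaw",np.degrees(np.arctan2(R[1,2],R[0,2])), "center",(fm+bm)/2)
ctr=((fm+bm)/2)[:2]; print("tongue-ctr",np.linalg.norm(tm[:2]-ctr))
ctr=.5*ctr+.5*(tm[:2]-.088*d); print("ctr",ctr)
w=P(0,255,.128); w2=P(518,228,.128); print("tier wall",w,w2)
n=(w-w2)[:2]; n/=np.linalg.norm(n); print("org y dir",n, "yaw of -x", np.degrees(np.arctan2(n[1],n[0]))+90)
for gx in (.05,.047,.044):
    g=ctr+gx*d
    perp=np.array([-n[1],n[0]]); print(gx,g,"dist to tier wall",abs((g-w[:2])@perp), "slide", R.T@(np.r_[g,0.213]-p))
E
```

```text
widths 0.09224877736106335 0.0909762013665211 0.13912149386003483 0.06049090083332037
tongue [ 0.5022316  -0.32643972  0.013     ] front [ 0.52011039 -0.32258344  0.015     ] tail [ 0.65591809 -0.29239967  0.015     ]
lid yaw -167.51116380048387
tool z yaw -168.5034709331066 center [ 0.58801424 -0.30749155  0.015     ]
tongue-ctr 0.08785040599081911
ctr [ 0.5880818  -0.30745067]
tier wall [ 0.58334097 -0.25250172  0.128     ] [ 0.61141836 -0.36234938  0.128     ]
org y dir [-0.24764136  0.96885177] yaw of -x 194.33798367937524
0.05 [ 0.53926489 -0.31826314] dist to tier wall 0.05898843597156632 slide [-3.37900857e-05 -7.16396432e-03 -2.73283229e-02]
0.047 [ 0.54219391 -0.31761439] dist to tier wall 0.055989998224674375 slide [-3.57798059e-05 -7.21591976e-03 -3.03278723e-02]
0.044 [ 0.54512292 -0.31696564] dist to tier wall 0.05299156047778233 slide [-3.77695261e-05 -7.26787520e-03 -3.33274217e-02]
```

```bash
python3 -m creep '{"hand":[0,0,0,0,0,0,0,0,0,0,0,0],"slide":[[0,-0.004,-0.015],[0,-0.007,-0.031],[0,-0.007,-0.031],[0.03,-0.007,-0.031],[0.065,-0.007,-0.031],[0.1,-0.007,-0.031],[0.13,-0.007,-0.031],[0.15,-0.007,-0.031],[0.16,-0.007,-0.031],[0.16,-0.007,-0.031],[0.16,-0.007,-0.031],[0.16,-0.007,-0.031]],"spin":[-1,-1,-1,-1,-1,-1,-1,-1,-1,-1,-1,-1]}' 30
python3 - <<'E'
from h import *
print(tool()[0]); shot("wrist","w2.png"); shot("scene","s2.png",(200,140,420,300),3.6)
E
```

```text
time_s: 2.2
ee_pos: [0.5433, -0.3189, 0.0553]
eef_rot: [2.324, 1.568, -0.601]
force: [0.6, -0.2, 0.5]
grip_width: 0.0466
[ 0.54325197 -0.31886077  0.05531527]
```

View pics/w2.png

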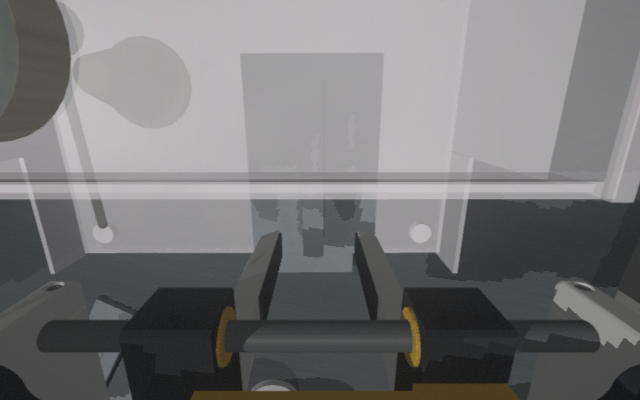

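View pics/s2.png

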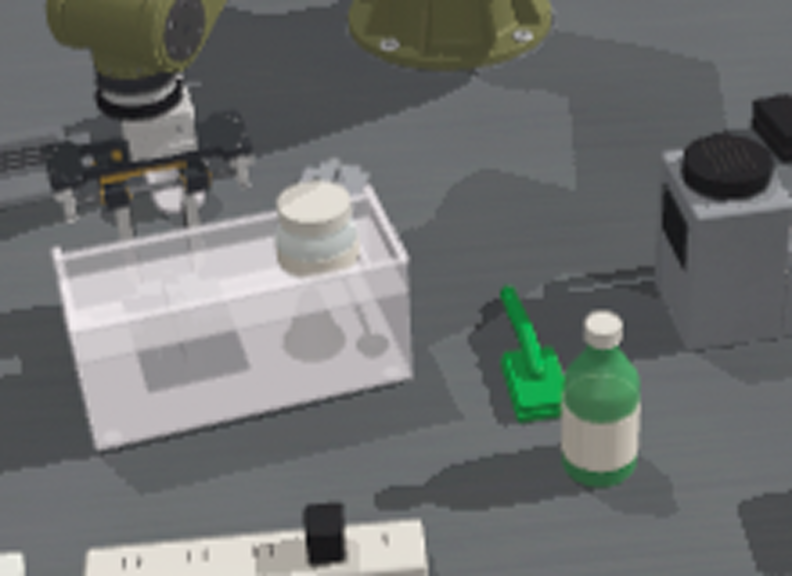

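Fingers (tips at (280,235) and (358,235)) straddle the rib, with the tier wall clear of the body. I'll go down and grip.

```bash
python3 -m creep '{"hand":[0,0,0,0,1,1,1,1,1,1],"slide":[[0.01,0,0],[0.02,0,0],[0.027,0,0],[0.029,0,0],[0.029,0,0],[0.029,0,0],[0.029,0,0],[0.029,0,0],[0.029,0,0],[0.029,0,0]],"spin":[0,0,0,0,0,0,0,0,0,0]}' 30
```

```text
time_s: 3.13
ee_pos: [0.5429, -0.3179, 0.0243]
eef_rot: [-0.851, 1.571, 2.507]
force: [-0.5, 0.3, -0.8]
grip_width: 0.0138
```

```bash
python3 -m creep '{"hand":[1,1,1,1,1,1,1],"slide":[[-0.005,0,0],[-0.012,0,0],[-0.02,0,0],[-0.03,0,0],[-0.038,0,0],[-0.042,0,0],[-0.042,0,0]],"spin":[0,0,0,0,0,0,0]}' 30
python3 - <<'E'
from h import *
shot("scene","s3.png",(200,140,420,300),3.6)
E
```

```text
time_s: 3.72
ee_pos: [0.5434, -0.3183, 0.068]
eef_rot: [2.339, 1.569, -0.585]
force: [-0.6, -0.5, -1.5]
grip_width: 0.014
```

View pics/s3.png

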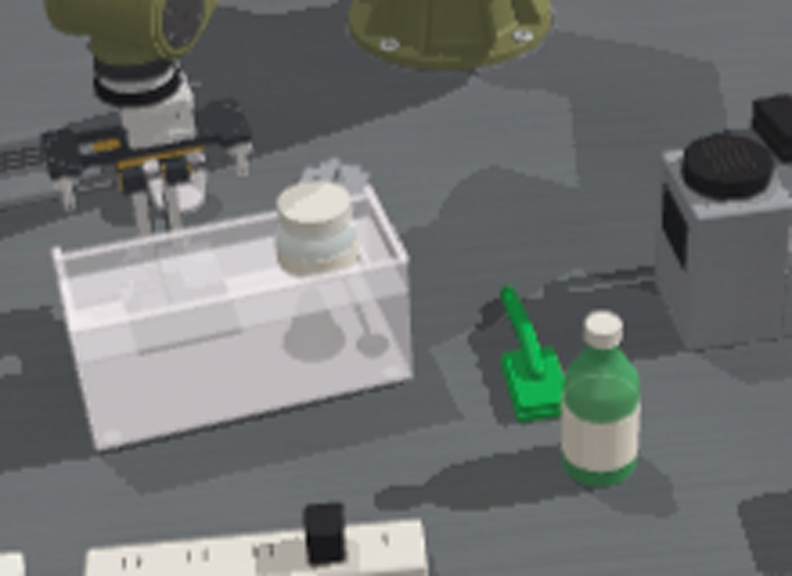

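```bash
python3 -m creep '{"hand":[1,1,1,1,1,1,1,1,1,1,1,1],"slide":[[0,0,0.006],[0,0,0.018],[0,0,0.034],[0,0,0.052],[0,0,0.07],[0,0,0.086],[-0.012,0,0.1],[-0.028,0,0.116],[-0.046,0,0.132],[-0.06,0,0.146],[-0.066,0,0.156],[-0.066,0,0.16]],"spin":[0,0,0,0,0,0,0,0,0,0,0,0]}' 30
python3 - <<'E'
from h import *
p,R=tool(); print(p,R.round(3).tolist(), ctrl.get_obs()["qpos"])
shot("scene","s4.png",(150,100,420,300),2.9)
shot("top","t4.png")
E
```

```text
time_s: 4.77
ee_pos: [0.3857, -0.353, 0.1333]
eef_rot: [2.047, 1.569, -0.879]
force: [-0.1, -1.4, -1.5]
grip_width: 0.0134
[ 0.38572261 -0.35297086  0.13332677] [[0.001, 0.214, -0.977], [-0.001, -0.977, -0.214], [-1.0, 0.001, -0.001]] [-8.11095363e-01  3.20909628e-01  1.69032659e+00 -1.16188992e-04
  1.12880671e+00  5.43805404e-01]
```

View pics/s4.png

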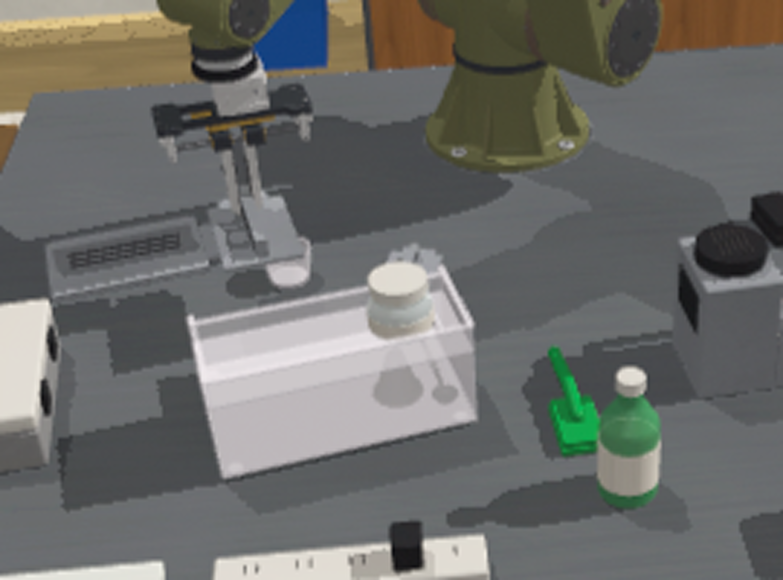

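View pics/t4.png

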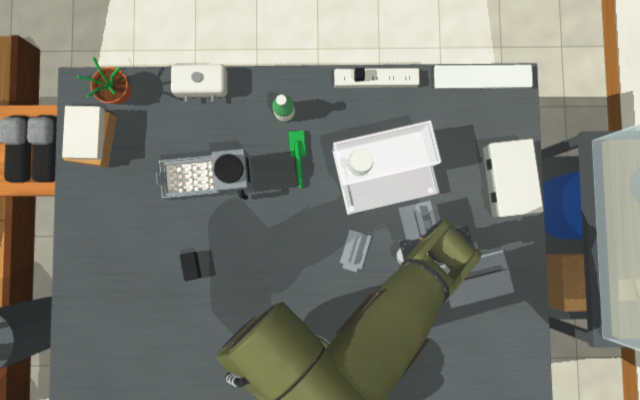

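```bash
python3 -m creep '{"hand":[1,1,1,1,1,1,1,1,1,1,1,1],"slide":[[0,-0.01,-0.003],[0,-0.03,-0.01],[0,-0.06,-0.02],[0,-0.095,-0.031],[0,-0.132,-0.043],[0,-0.17,-0.056],[0,-0.208,-0.068],[0,-0.246,-0.08],[0,-0.284,-0.093],[0,-0.32,-0.105],[0,-0.348,-0.114],[0,-0.364,-0.119]],"spin":[-3,-9,-16,-23,-30,-37,-44,-51,-58,-65,-71,-77]}' 40
python3 - <<'E'
from h import *
p,R=tool(); print(p,"yaw z",np.degrees(np.arctan2(R[1,2],R[0,2])))
shot("scene","s5.png",(150,100,450,300),2.6)
shot("top","t5.png",(130,110,370,310),3)
E
```

```text
time_s: 5.87
ee_pos: [0.4243, 0.0319, 0.1315]
eef_rot: [-1.862, 1.569, 2.848]
force: [0.1, -0.2, -2.0]
grip_width: 0.0137
[0.42431934 0.03192973 0.1314794 ] yaw z -90.12251263345412
```

View pics/s5.png

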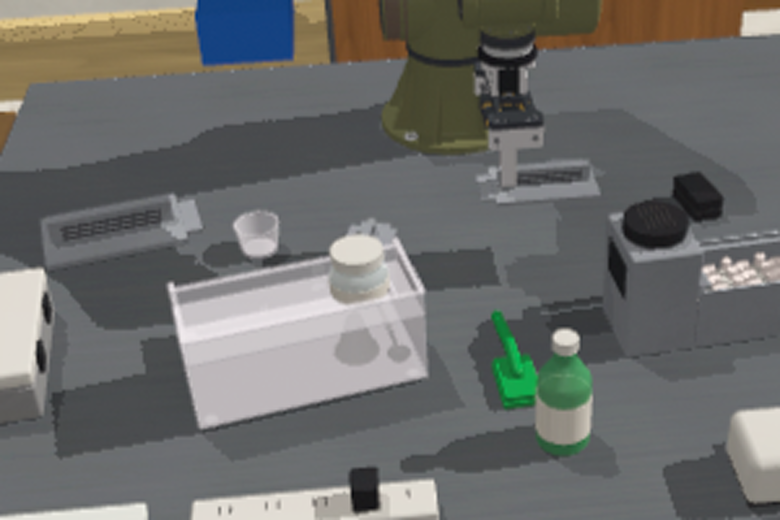

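View pics/t5.png

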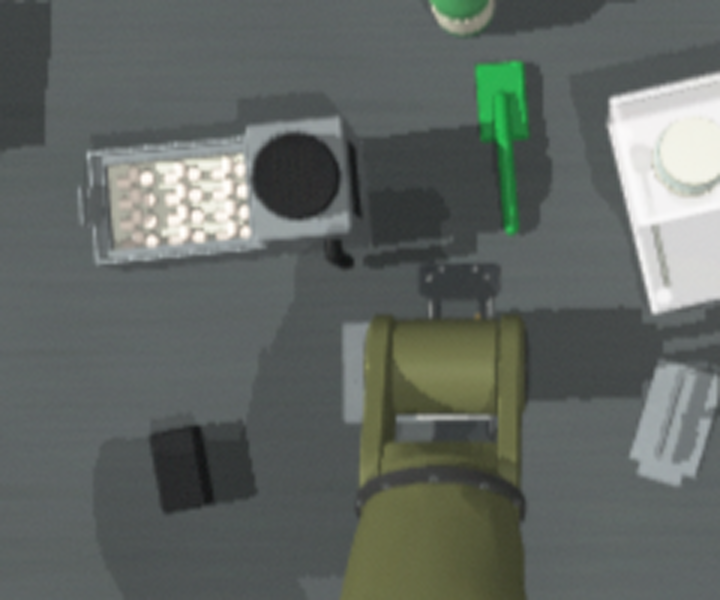

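```bash
python3 -m creep '{"hand":[1,1,1,1,1,1,1,1,1,1],"slide":[[0.01,0,0],[0.03,0,0],[0.055,0,0],[0.08,0,0],[0.098,0,0],[0.106,0,0],[0.11,0,0],[0.112,0,0],[0.1135,0,0],[0.1135,0,0]],"spin":[0,0,0,0,0,0,0,0,0,0]}' 30
python3 - <<'E'
from h import *
p,R=tool(); print(p,ctrl.get_obs()["force"])
shot("scene","s6.png",(300,120,400,200),7)
E
```

```text
time_s: 6.8
ee_pos: [0.425, 0.0285, 0.0194]
eef_rot: [1.559, 1.57, -0.022]
force: [0.8, -1.0, -0.8]
grip_width: 0.014
[0.42495266 0.02853805 0.01939461] [ 0.77902135 -0.95022676 -0.75662541]
```

View pics/s6.png

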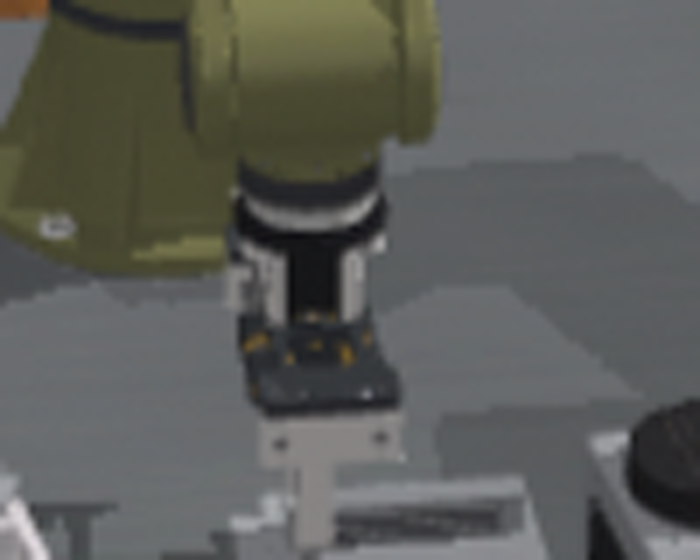

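```bash
python3 -m creep '{"hand":[1,1,1,1],"slide":[[0.001,0,0],[0.002,0,0],[0.003,0,0],[0.003,0,0]],"spin":[0,0,0,0]}' 30;  python3 -m creep '{"hand":[0.6,0.3,0,0,0],"slide":[[0,0,0],[0,0,0],[0,0,0],[0,0,0],[0,0,0]],"spin":[0,0,0,0,0]}'
```

```text
time_s: 7.18
ee_pos: [0.4246, 0.0287, 0.0159]
eef_rot: [0.994, 1.571, -0.587]
force: [-0.0, -0.1, -1.4]
grip_width: 0.0136
time_s: 7.6
ee_pos: [0.4246, 0.0287, 0.016]
eef_rot: [1.693, 1.571, 0.112]
force: [0.3, 0.3, 0.0]
grip_width: 0.0424
```

```bash
python3 -m creep '{"hand":[-0.2,-0.2,-0.2,-0.2,-0.2,-0.2,-0.2,-0.2],"slide":[[-0.01,0,0],[-0.03,0,0],[-0.06,0,0],[-0.1,0,-0.02],[-0.135,0,-0.04],[-0.15,0,-0.055],[-0.15,0,-0.065],[-0.15,0,-0.07]],"spin":[0,0,0,0,0,0,0,0]}' 
python3 - <<'E'
from h import *
shot("wrist","w7.png"); p,R=tool(); print(p)
E
```

```text
time_s: 8.27
ee_pos: [0.4253, 0.0997, 0.1668]
eef_rot: [1.766, 1.569, 0.186]
force: [0.6, -0.3, 0.0]
grip_width: 0.0567
[0.42486477 0.09962204 0.16562706]
```

View pics/w7.png

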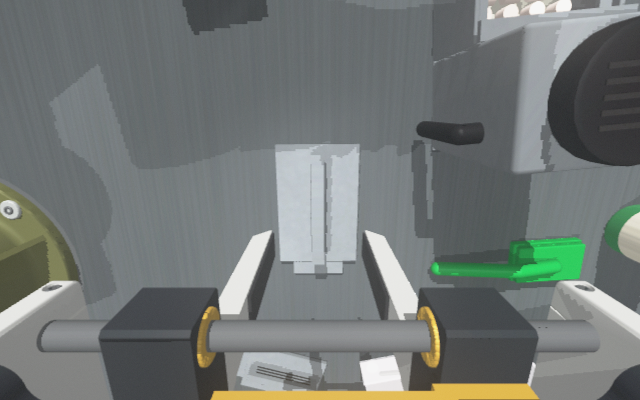

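```bash
python3 - <<'E'
from h import *
c=ctrl.calibration("wrist"); p,R=tool()
P=lambda x,y,z: ray(c,(x,y),z)
FL,FR,TL,TR=P(280,262,.006),P(354,262,.006),P(276,145,.006),P(359.3,145,.006)
t1,t2=P(294,273.5,.004),P(342.5,273.5,.004)
print("w",np.linalg.norm(FL-FR),np.linalg.norm(TL-TR),np.linalg.norm((FL+FR)/2-(TL+TR)/2),np.linalg.norm(t1-t2))
d=((FL+FR)-(TL+TR))[:2]; d/=np.linalg.norm(d)
print("ctr",(FL+FR+TL+TR)/4,"yaw",np.degrees(np.arctan2(d[1],d[0])),"tongue",(t1+t2)/2, "toolz",np.degrees(np.arctan2(R[1,2],R[0,2])))
E
python3 -m creep '{"hand":[-0.2,-0.2,-0.2,-0.2,-0.2,-0.2,-0.2,-0.2,-0.2,-0.2],"slide":[[-0.03,0,0],[-0.06,0.01,-0.01],[-0.09,0.03,-0.03],[-0.1,0.06,-0.06],[-0.1,0.09,-0.09],[-0.1,0.115,-0.12],[-0.1,0.135,-0.15],[-0.1,0.15,-0.175],[-0.1,0.16,-0.19],[-0.1,0.16,-0.19]],"spin":[0,0,0,0,0,0,0,0,0,0]}' 
python3 - <<'E'
from h import *
shot("wrist","w8.png"); p,R=tool(); print(p)
E
```

```text
w 0.0899070367390939 0.09022740172570161 0.14069896722786357 0.05999925516578839
ctr [0.42339385 0.07534988 0.006     ] yaw -90.86084203145505 tongue [ 0.42370892 -0.01186664  0.004     ] toolz -90.51690701249416
time_s: 9.15
ee_pos: [0.5879, 0.2885, 0.2623]
eef_rot: [-1.193, 1.566, -2.773]
force: [0.3, 0.8, -0.0]
grip_width: 0.0563
[0.58739987 0.28719602 0.2628322 ]
```

View pics/w8.png

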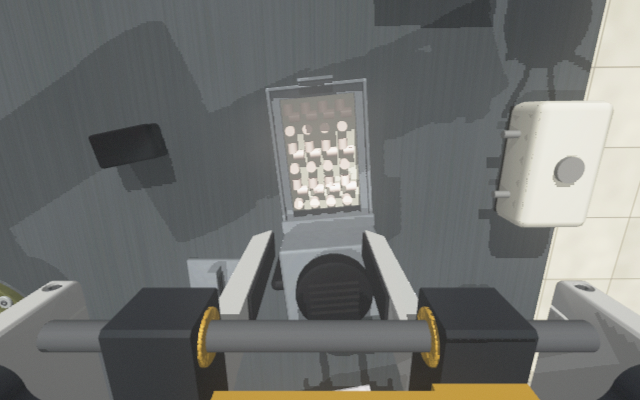

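```bash
python3 - <<'E'
from h import *
im=cv2.imread("pics/raw_w8.png")
cv2.imwrite("pics/w8c.png",cv2.resize(im[65:285,250:395],None,fx=2.7,fy=2.7,interpolation=cv2.INTER_CUBIC))
cv2.imwrite("pics/w8d.png",cv2.resize(im[65:125,255:385],None,fx=6,fy=6,interpolation=cv2.INTER_CUBIC))
cv2.imwrite("pics/w8e.png",cv2.resize(im[195:270,265:390],None,fx=6,fy=6,interpolation=cv2.INTER_CUBIC))
E
```

```text
(no output)
```

View pics/w8d.png

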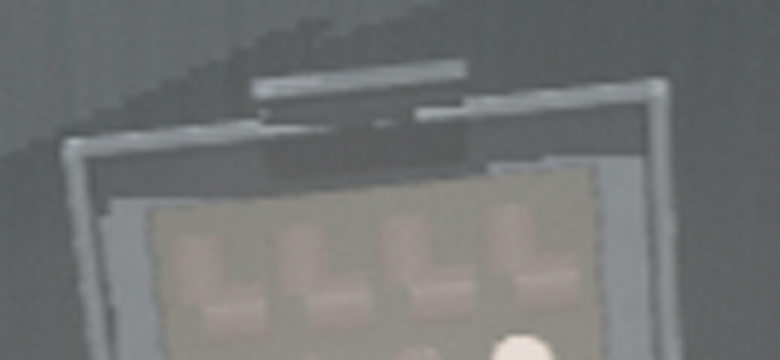

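View pics/w8e.png

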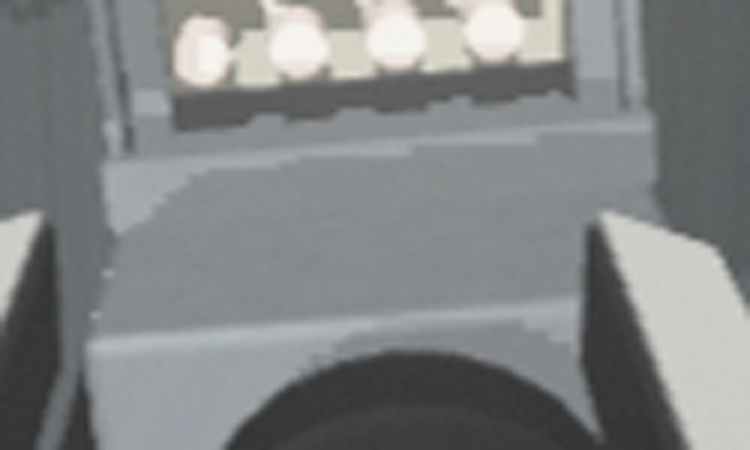

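```bash
python3 - <<'E'
from h import *
c=ctrl.calibration("wrist")
P=lambda x,y,o,z: ray(c,(x/6+o[0]-.4,y/6+o[1]-.4),z)
d=(255,65);e=(265,195)
EL,ER=P(64,142,d,.085),P(668,82,d,.085)
LL,LR=P(103,160,e,.095),P(655,122,e,.095)
print("w",np.linalg.norm(EL-ER),np.linalg.norm(LL-LR))
em=(EL+ER)/2; lm=(LL+LR)/2
v=(lm-em)[:2]; print("len (exp .152)",np.linalg.norm(v),"yaw",np.degrees(np.arctan2(v[1],v[0])))
for a,b in ((EL,ER),(LL,LR)):
    w=(b-a)[:2]; print("cross yaw-90",np.degrees(np.arctan2(w[1],w[0]))-90)
f=v/np.linalg.norm(v); print("end mid",em,"lip",lm,"origin est",em[:2]+.126*f, lm[:2]-.026*f)
# top camera
c=ctrl.calibration("top"); T=lambda x,y,z: ray(c,(x/4+140-.4,y/4+90-.4),z)
hs=[T(288,250,.146),T(415,236,.146),T(428,388,.146),T(300,402,.146)]
print("housing ctr top (fx .085)",np.mean(hs,0)[:2],"-> origin",np.mean(hs,0)[:2]-.085*f)
a=T(78,284,.085);b=T(92,432,.085); print("end",(a+b)/2)
E
```

```text
w 0.10925217740703348 0.10978005109972694
len (exp .152) 0.15176774664215437 yaw -85.11702573511135
cross yaw-90 -85.24418561343589
cross yaw-90 -86.26428649832401
end mid [0.58444716 0.39698216 0.085     ] lip [0.59736576 0.24576523 0.095     ] origin est [0.59517238 0.27143946] [0.59515261 0.27167087]
housing ctr top (fx .085) [0.5995646  0.18970152] -> origin [0.59232933 0.27439302]
end [0.58166192 0.39755573 0.085     ]
```

```bash
python3 -m creep '{"hand":[-0.2,-0.2,-0.2,-0.2,-0.2,-0.2,-0.2,-0.2,-0.2,-0.2,-0.2,-0.2],"slide":[[0,-0.02,0.02],[0,-0.05,0.05],[0,-0.08,0.08],[0.02,-0.11,0.11],[0.05,-0.135,0.14],[0.085,-0.15,0.157],[0.12,-0.161,0.168],[0.155,-0.1615,0.1685],[0.18,-0.1615,0.1685],[0.2,-0.1615,0.1685],[0.2,-0.1615,0.1685],[0.2,-0.1615,0.1685]],"spin":[0,0,0,0,0,0,0,0,0,0,0,0]}' 
python3 - <<'E'
from h import *
p,R=tool(); print(p,np.degrees(np.arctan2(R[1,2],R[0,2])),"slide",R.T@(np.array([.4242,.1203,.022])-p))
shot("wrist","w9.png")
E
```

```text
time_s: 10.2
ee_pos: [0.4231, 0.1193, 0.0657]
eef_rot: [-1.322, 1.569, -2.903]
force: [0.1, -1.0, 0.7]
grip_width: 0.0561
[0.42309997 0.11933093 0.06565771] -90.62216001936302 slide [ 0.04365471  0.00118387 -0.00100497]
```

View pics/w9.png

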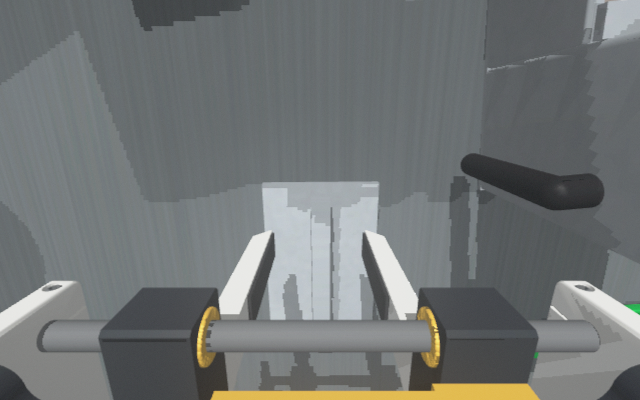

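```bash
python3 -m creep '{"hand":[-0.2,-0.2,-0.2,-0.2,0,0.4,1,1,1,1,1,1],"slide":[[0.015,0.001,0],[0.03,0.001,0],[0.04,0.001,0],[0.043,0.001,0],[0.043,0.001,0],[0.043,0.001,0],[0.043,0.001,0],[0.043,0.001,0],[0.043,0.001,0],[0.043,0.001,0],[0.043,0.001,0],[0.043,0.001,0]],"spin":[0,0,0,0,0,0,0,0,0,0,0,0]}' 4
python3 -m creep '{"hand":[1,1,1,1,1,1],"slide":[[-0.003,0,0],[-0.006,0,0],[-0.009,0,0],[-0.012,0,0],[-0.015,0,0],[-0.015,0,0]],"spin":[0,0,0,0,0,0]}' 4
python3 - <<'E'
from h import *
shot("wrist","w10.png");shot("scene","s10.png",(300,120,400,200),7)
E
```

```text
time_s: 11.25
ee_pos: [0.4251, 0.1202, 0.0231]
eef_rot: [1.908, 1.571, 0.328]
force: [-0.7, -0.5, 3.6]
grip_width: 0.0136
time_s: 11.75
ee_pos: [0.4253, 0.1202, 0.0386]
eef_rot: [1.812, 1.57, 0.231]
force: [-0.2, 0.4, -0.9]
grip_width: 0.014
```

View pics/s10.png

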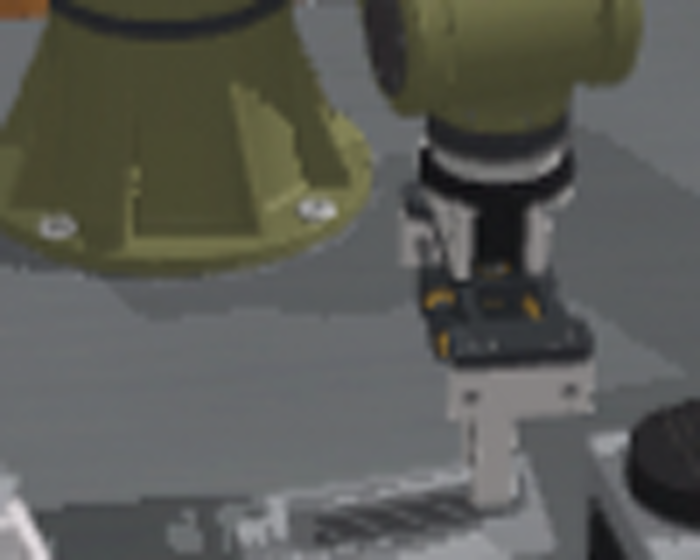

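View pics/w10.png

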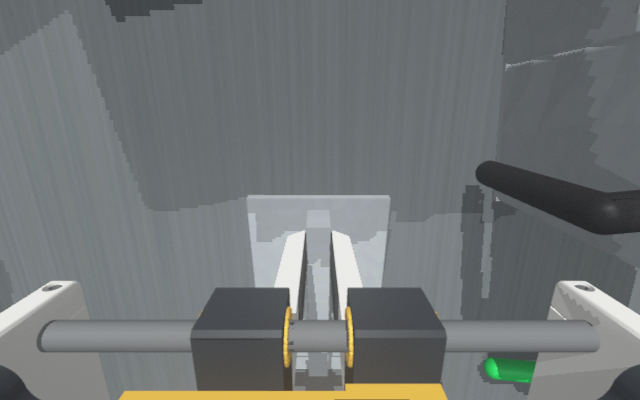

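```bash

python3 -m creep '{"hand":[1,1,1,1,1,1,1],"slide":[[-0.004,0,0],[-0.008,0,0],[-0.012,0,0],[-0.016,0,0],[-0.02,0,0],[-0.02,0,0],[-0.02,0,0]],"spin":[0,0,0,0,0,0,0]}' 4
python3 - <<'E'
from h import *
shot("scene","s11.png",(300,140,400,220),7)
E
```

```text
time_s: 12.43
ee_pos: [0.4252, 0.1202, 0.0582]
eef_rot: [1.798, 1.57, 0.217]
force: [0.5, 0.8, 0.2]
grip_width: 0.0143
```

View pics/s11.png

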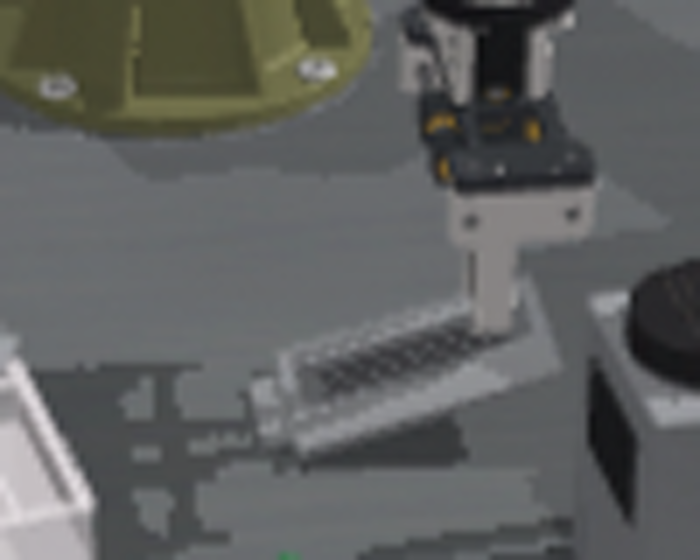

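```bash

python3 -m creep '{"hand":[1,1,1,1],"slide":[[0,0,0],[0,0,0],[0,0,0],[0,0,0]],"spin":[0,0,0,0]}' 50
python3 -m creep '{"hand":[1,1,1,1,1,1,1,1,1,1],"slide":[[-0.005,0,0],[-0.02,0,0],[-0.045,0,0],[-0.075,0,0],[-0.105,0,0],[-0.13,0,0],[-0.145,0,0],[-0.15,0,0],[-0.15,0,0],[-0.15,0,0]],"spin":[0,0,0,0,0,0,0,0,0,0]}' 50
python3 - <<'E'
from h import *
c=shot("scene","s12.png",(290,80,410,180),6); p,R=tool(); print(p)
fr=c
for th in (.2,.27,.34):
    s,co=np.sin(th),np.cos(th)
    def L(x,y,z): # lid coords to world
        dx,dz=x+.045,z-.0228
        return p+(dx*co+dz*s)*R[:,2]+y*R[:,1]*-1*-1+np.array([0,0,-dx*s+dz*co])
    print(th,[np.round((proj(c,L(*q))-[290,80])*6).tolist() for q in [(.088,.03,.004),(.088,-.03,.004),(-.07,.046,.006),(-.07,-.046,.006),(.07,.046,.006),(.062,.007,.03)]])
E
```

```text
time_s: 12.82
ee_pos: [0.425, 0.1202, 0.0579]
eef_rot: [-1.245, 1.571, -2.826]
force: [0.3, 0.5, 0.5]
grip_width: 0.0137
time_s: 13.65
ee_pos: [0.4246, 0.1201, 0.2071]
eef_rot: [-1.363, 1.57, -2.944]
force: [-0.1, 0.4, -1.4]
grip_width: 0.0133
[0.4244815  0.12006628 0.20673804]
0.2 [[268.0, 513.0], [257.0, 461.0], [545.0, 457.0], [515.0, 380.0], [302.0, 516.0], [299.0, 443.0]]
0.27 [[275.0, 525.0], [263.0, 473.0], [546.0, 454.0], [516.0, 377.0], [307.0, 528.0], [301.0, 455.0]]
0.34 [[282.0, 538.0], [270.0, 485.0], [547.0, 451.0], [517.0, 374.0], [313.0, 538.0], [304.0, 465.0]]
```

View pics/s12.png

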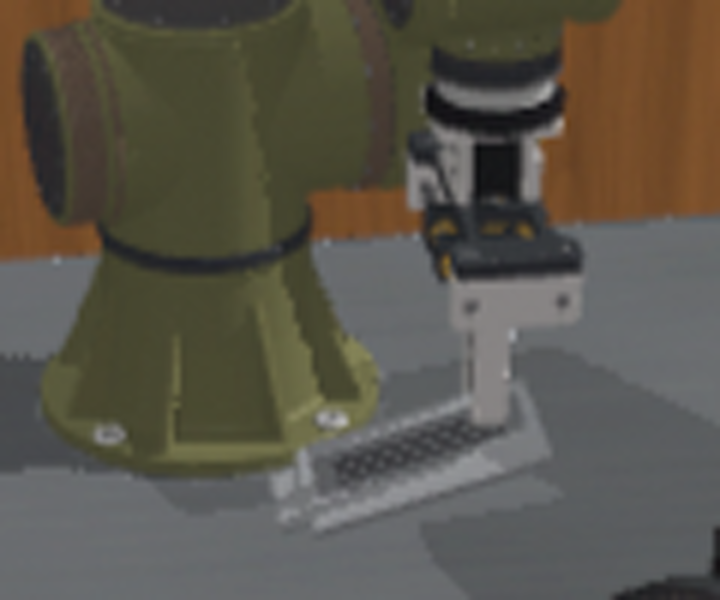

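```bash

python3 -m creep '{"hand":[1,1,1,1,1,1,1,1,1,1,1,1],"slide":[[0,0,-0.015],[0,0,-0.04],[0,0,-0.07],[0,0,-0.1],[0,0,-0.13],[0,0,-0.16],[0,0.01,-0.19],[0,0.025,-0.22],[0,0.045,-0.245],[0,0.07,-0.26],[0,0.1,-0.264],[0,0.12,-0.264]],"spin":[0,0,0,0,0,0,0,0,-1,-2,-3,-5]}' 50
python3 - <<'E'
from h import *
p,R=tool(); print(p,np.degrees(np.arctan2(R[1,2],R[0,2])),"slide",R.T@(np.array([.5853,.3839,.139])-p))
E
```

```text
time_s: 14.7
ee_pos: [0.5488, 0.3838, 0.2052]
eef_rot: [-1.071, 1.568, -2.563]
force: [0.0, -0.4, -0.4]
grip_width: 0.0134
[0.54876197 0.3837601  0.20522039] -85.47898678220905 slide [0.06612693 0.03661181 0.00264426]
```

Now to the staging pose above the chamber, 40 mm high, and look.

```bash

python3 -m creep '{"hand":[1,1,1,1,1,1,1],"slide":[[0,0.012,0.001],[0,0.026,0.002],[0,0.036,0.002],[0.01,0.0365,0.0025],[0.02,0.0365,0.0025],[0.026,0.0365,0.0025],[0.026,0.0365,0.0025]],"spin":[0,0,0,0,0,0,0]}' 50
python3 - <<'E'
from h import *
p,R=tool(); print(p,np.degrees(np.arctan2(R[1,2],R[0,2])),"slide",R.T@(np.array([.5853,.3839,.139])-p))
shot("scene","s13.png",(370,150,480,240),7);shot("top","t13.png",(140,130,270,220),6);shot("wrist","w13.png")
E
```

```text
time_s: 15.28
ee_pos: [0.5829, 0.383, 0.179]
eef_rot: [-1.129, 1.567, -2.622]
force: [0.4, -0.2, -1.1]
grip_width: 0.0134
[0.5829243  0.38297988 0.17902107] -85.5559800909966 slide [ 0.04001026  0.00259008 -0.00080436]
```

View pics/s13.png

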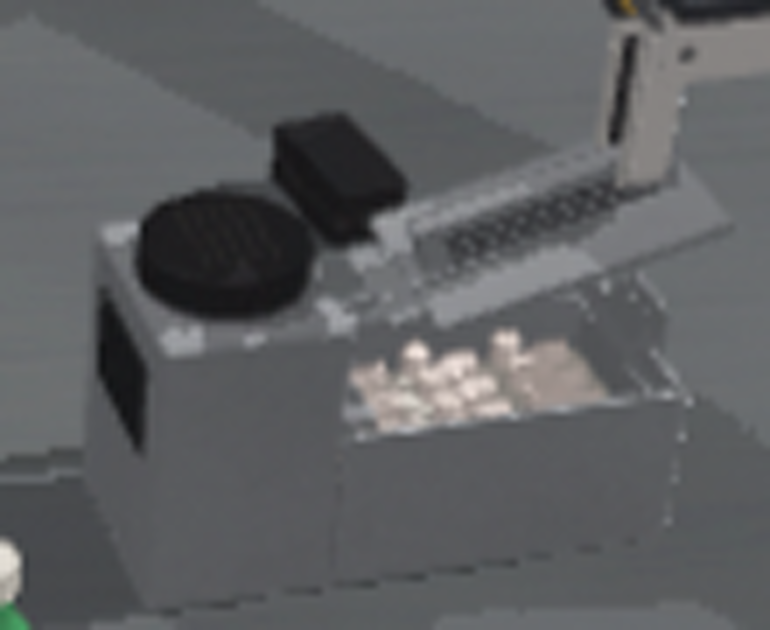

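View pics/w13.png

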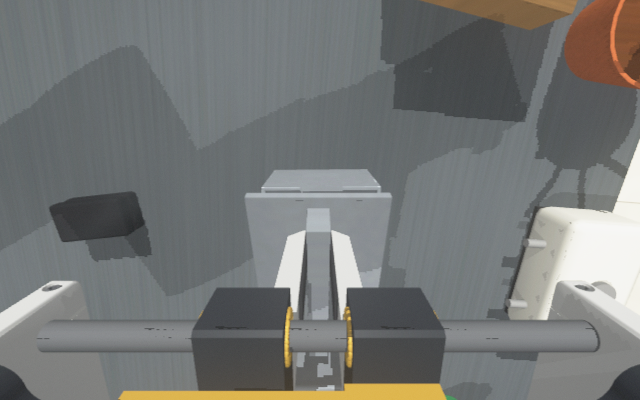

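View pics/t13.png

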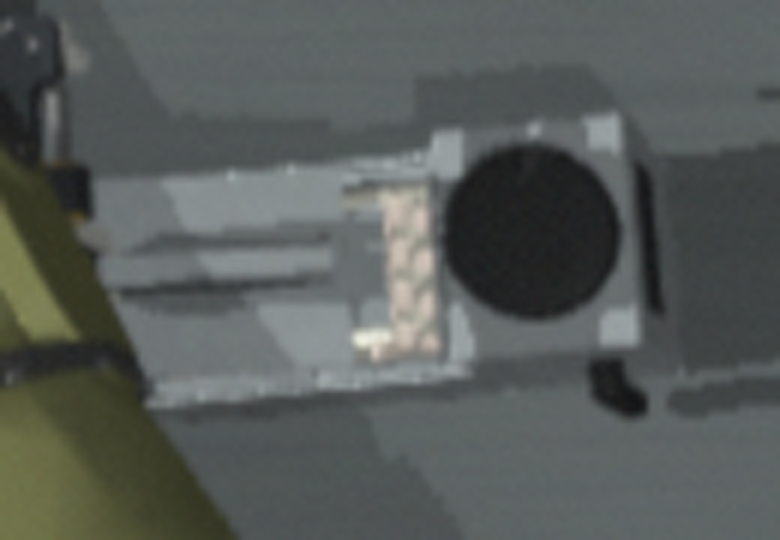

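```bash

python3 -m creep '{"hand":[1,1,1,1,1,1,1],"slide":[[0.005,0.002,-0.001],[0.012,0.003,-0.002],[0.02,0.003,-0.002],[0.027,0.003,-0.002],[0.031,0.003,-0.002],[0.033,0.003,-0.002],[0.033,0.003,-0.002]],"spin":[0,0,0,0,0,0,0]}' 50
python3 - <<'E'
from h import *
p,R=tool(); print(p,np.degrees(np.arctan2(R[1,2],R[0,2])),"slide",R.T@(np.array([.5856,.3839,.139])-p))
shot("scene","s14.png",(370,150,480,240),7);shot("top","t14.png",(140,130,270,220),6)
E
```

```text
time_s: 16.02
ee_pos: [0.5869, 0.3854, 0.1482]
eef_rot: [-1.156, 1.57, -2.65]
force: [0.4, -0.0, -0.9]
grip_width: 0.0134
[0.58689676 0.38540283 0.14823501] -85.57962086822681 slide [ 0.00923674 -0.00140085  0.00139494]
```

View pics/s14.png

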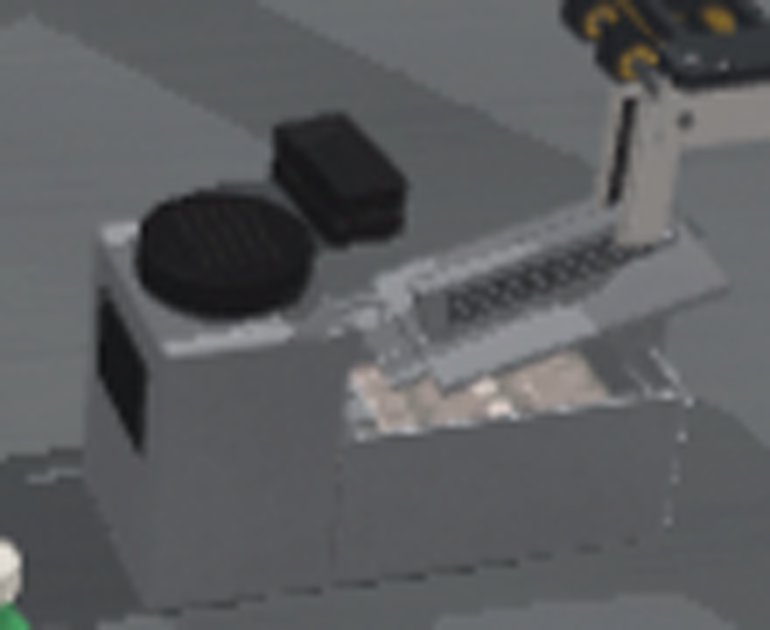

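View pics/t14.png

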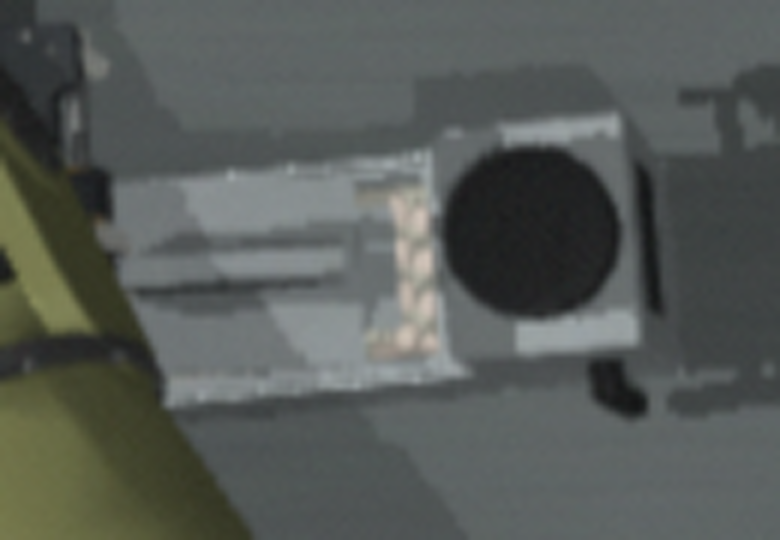

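```bash

python3 -m creep '{"hand":[1,1,1,1,1,1],"slide":[[0.003,-0.0007,0.001],[0.006,-0.0014,0.001],[0.009,-0.0014,0.001],[0.009,-0.0014,0.001],[0.009,-0.0014,0.001],[0.009,-0.0014,0.001]],"spin":[0,0,0,0,0,0]}' 50
python3 - <<'E'
from h import *
p,R=tool(); print(p,np.degrees(np.arctan2(R[1,2],R[0,2])),"slide",R.T@(np.array([.5856,.3839,.139])-p))
c=shot("scene","s15.png",(400,165,470,215),10)
T=shot("top","t15.png",(180,140,230,200),10)
fx=np.array([.082,-.9966,0]);fy=np.array([.9966,.082,0]);O=np.array([.5948,.2717,0])
F=lambda x,y,z:O+x*fx+y*fy+np.array([0,0,z])
for n,q in dict(lipL=(.026,-.055,.095),lipR=(.026,.055,.095),lipLu=(.026,-.055,.09),lipRu=(.026,.055,.09),innerL=(0.02,-.051,.085),innerR=(0.02,.051,.085)).items():
    print(n,"scene",((proj(c,F(*q))-[400,165])*10).round(),"top",((proj(T,F(*q))-[180,140])*10).round())
th=.27;s,co=np.sin(th),np.cos(th)
L=lambda x,y,z:p+((x+.045)*co+(z-.0228)*s)*R[:,2]+y*R[:,1]+np.array([0,0,-(x+.045)*s+(z-.0228)*co])
for q in [(.088,-.03,.004),(.088,.03,.004),(.07,-.046,.006),(.07,.046,.006),(.062,0,.03)]:
    print(q,L(*q).round(4),"scene",((proj(c,L(*q))-[400,165])*10).round(),"top",((proj(T,L(*q))-[180,140])*10).round())
E
```

```text
time_s: 16.62
ee_pos: [0.5858, 0.3844, 0.14]
eef_rot: [2.114, 1.571, 0.621]
force: [0.5, 0.2, -2.0]
grip_width: 0.0133
[0.58578081 0.38443242 0.14001409] -85.5761635288245 slide [ 0.00101405 -0.00022142  0.00051693]
lipL scene [111. 255.] top [342. 517.]
lipR scene [226. 441.] top [312. 139.]
lipLu scene [110. 267.] top [346. 519.]
lipRu scene [224. 454.] top [316. 142.]
innerL scene [130. 283.] top [328. 509.]
innerR scene [237. 457.] top [300. 160.]
(0.088, -0.03, 0.004) [0.5654 0.2593 0.0864] scene [180. 310.] top [286. 441.]
(0.088, 0.03, 0.004) [0.6252 0.2639 0.0864] scene [242. 412.] top [271. 235.]
(0.07, -0.046, 0.006) [0.5481 0.2748 0.0931] scene [213. 261.] top [227. 499.]
(0.07, 0.046, 0.006) [0.6398 0.2819 0.0931] scene [312. 416.] top [204. 182.]
(0.062, 0, 0.03) [0.5939 0.2797 0.1184] scene [273. 273.] top [189. 329.]
```

View pics/s15.png

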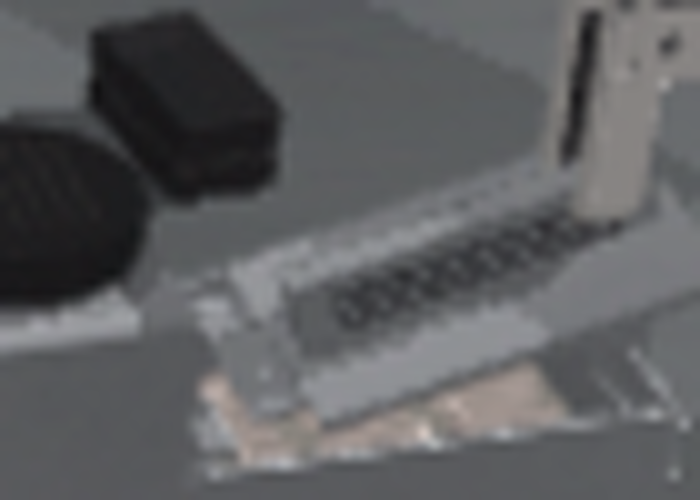

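View pics/t15.png

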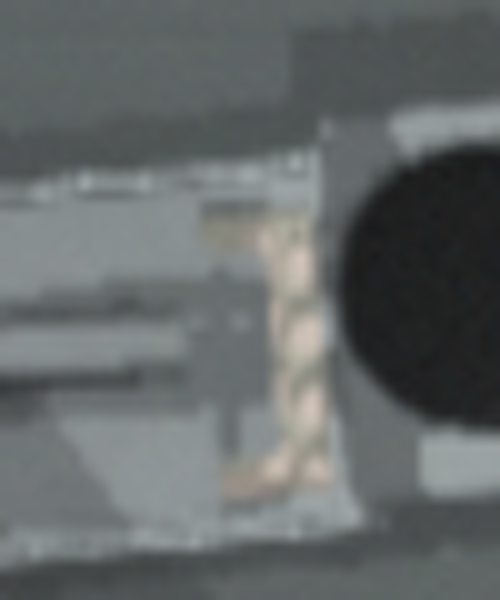

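```bash

python3 -m creep '{"hand":[1,1,1,1,1,1,1,1],"slide":[[0.001,0,0.002],[0.001,0,0.005],[0.001,0,0.008],[0.001,0,0.011],[0.001,0,0.014],[0.001,0,0.017],[0.001,0,0.019],[0.001,0,0.019]],"spin":[0,0,0,0,0,0,0,0]}' 50
python3 - <<'E'
from h import *
p,R=tool(); print(p, ctrl.get_obs()["force"])
c=shot("scene","s16.png",(400,165,470,215),10)
T=shot("top","t16.png",(180,140,230,200),10)
E
```

```text
time_s: 17.38
ee_pos: [0.5873, 0.365, 0.139]
eef_rot: [0.852, 1.571, -0.642]
force: [-0.6, -0.2, -1.7]
grip_width: 0.0134
[0.58734737 0.36498793 0.13903186] [-0.58289064 -0.19055781 -1.68968347]
```

View pics/s16.png

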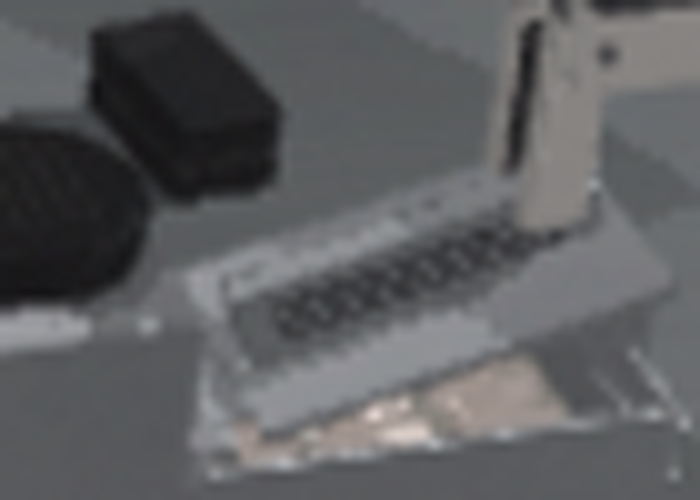

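View pics/t16.png

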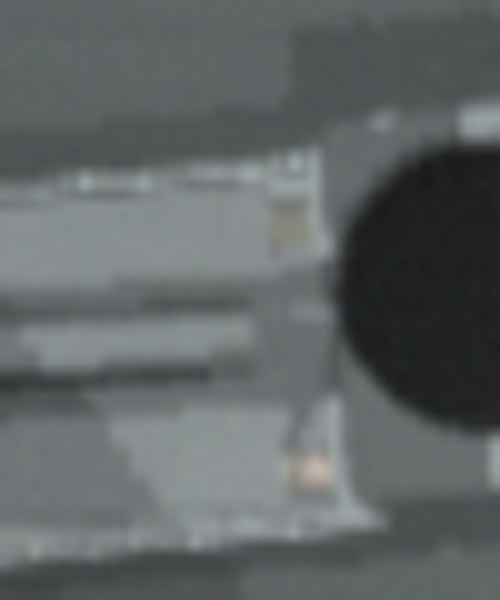

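```bash

python3 -m creep '{"hand":[1,1,1,1,1,1],"slide":[[0,0,0.002],[0,0,0.004],[0,0,0.006],[0,0,0.006],[0,0,0.006],[0,0,0.006]],"spin":[0,0,0,0,0,0]}' 50
python3 - <<'E'
from h import *
p,R=tool(); print(p, ctrl.get_obs()["force"], ctrl.get_obs()["moment"])
fx=np.array([.082,-.9966,0]);O=np.array([.5948,.2717,0])
print("tip fx est",(p-O)@fx+.1225)
c=shot("scene","s17.png",(400,165,470,215),10)
T=shot("top","t17.png",(180,140,230,200),10)
E
```

```text
time_s: 17.98
ee_pos: [0.5877, 0.3595, 0.139]
eef_rot: [-2.975, 1.571, 1.815]
force: [-1.2, 0.2, -0.4]
grip_width: 0.0135
[0.58767718 0.35949742 0.13895882] [-1.19711961  0.24304748 -0.37973301] [-0.02225757 -0.06605913  0.00707777]
tip fx est 0.03441701963803624
```

View pics/s17.png

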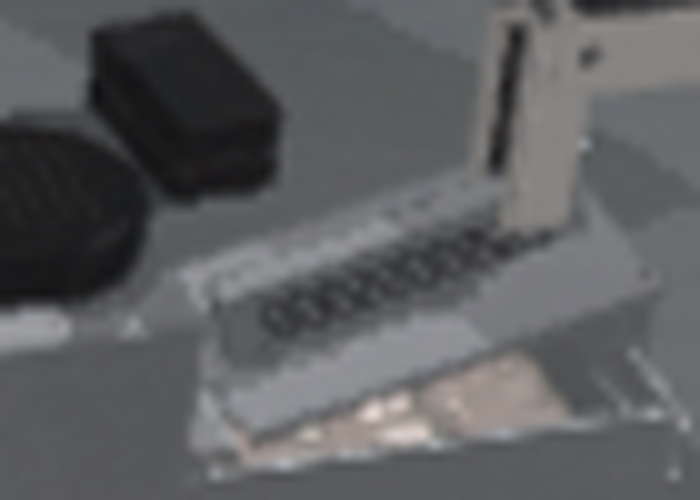

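View pics/t17.png

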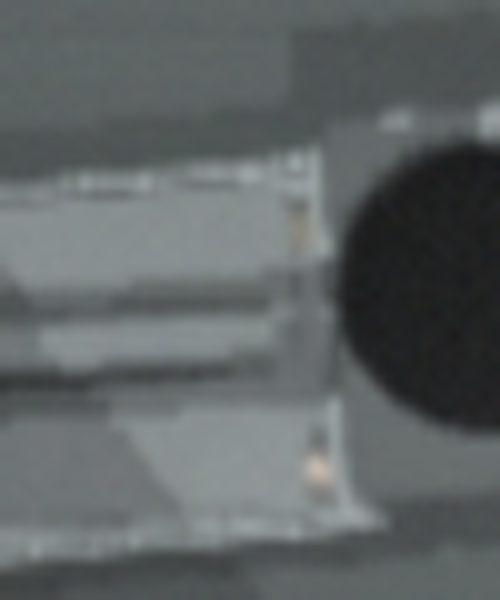

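```bash

python3 -m creep '{"hand":[1,1,1,1,1,1,1,1,1,1,1,1],"slide":[[0,0,0.002],[0,0,0.002],[0,0,0.002],[0.003,0,0.001],[0.006,0,0],[0.01,0,-0.0015],[0.0135,0,-0.0025],[0.017,0,-0.0035],[0.0205,0,-0.0045],[0.0235,0,-0.0055],[0.0235,0,-0.0055],[0.0235,0,-0.0055]],"spin":[0,0,0,0,0,0,0,0,0,0,0,0]}' 8
python3 - <<'E'
from h import *
p,R=tool(); print(p, ctrl.get_obs()["force"], ctrl.get_obs()["moment"])
c=shot("scene","s18.png",(370,150,480,240),7)
T=shot("top","t18.png",(140,130,270,220),6)
shot("wrist","w18.png")
E
```

```text
time_s: 19.08
ee_pos: [0.5872, 0.3648, 0.1152]
eef_rot: [-0.968, 1.57, -2.461]
force: [-0.5, -0.7, -1.0]
grip_width: 0.0142
[0.58717946 0.36484528 0.11515633] [-0.45414073 -0.71686941 -0.99509705] [-0.19159331 -0.00478408  0.05143274]
```

View pics/s18.png

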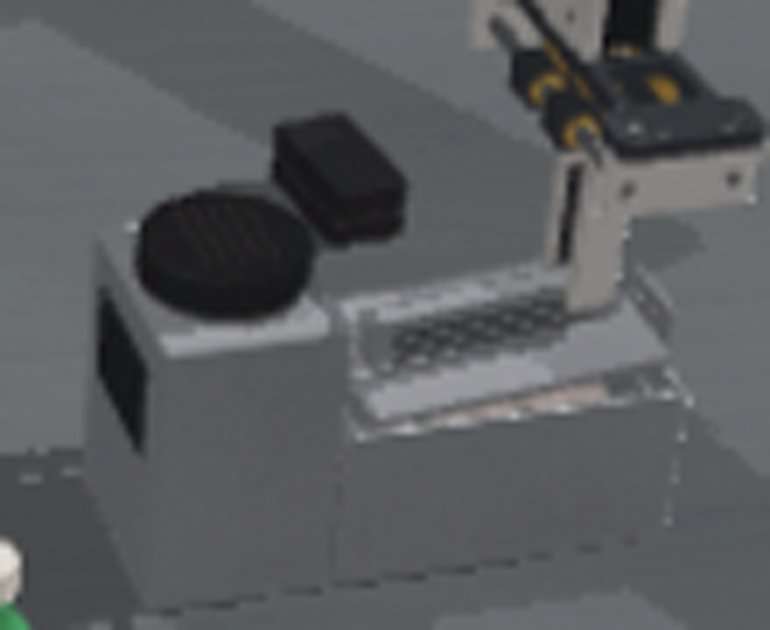

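View pics/t18.png

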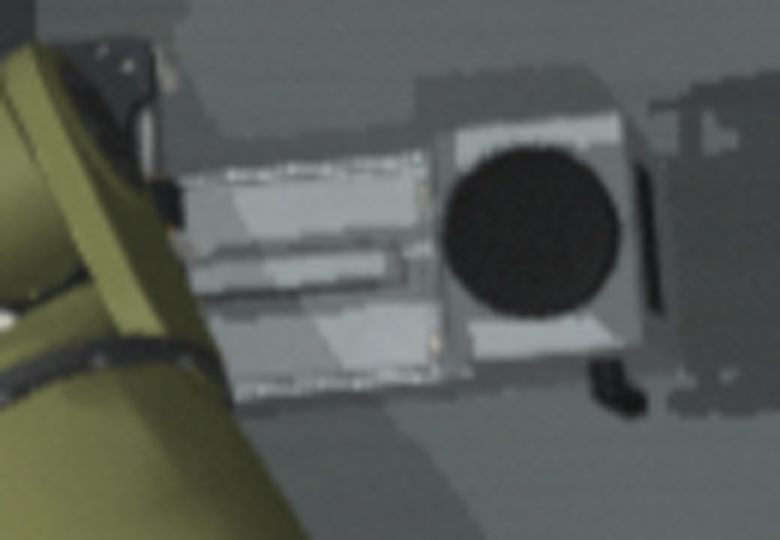

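View pics/w18.png

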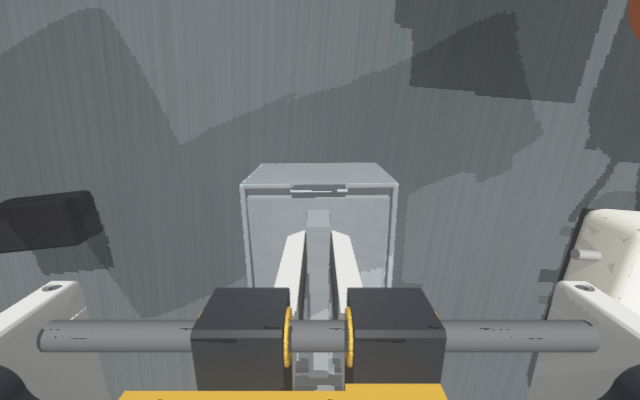

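```bash

python3 -m creep '{"hand":[1,1,1,1,1,1,1],"slide":[[0.0025,0,-0.0005],[0.005,0,-0.001],[0.0075,0,-0.0015],[0.01,0,-0.002],[0.012,0,-0.0025],[0.012,0,-0.0025],[0.012,0,-0.0025]],"spin":[0,0,0,0,0,0,0]}' 12
python3 - <<'E'
from h import *
p,R=tool(); print(p, ctrl.get_obs()["force"], ctrl.get_obs()["moment"])
c=shot("scene","s19.png",(400,165,480,225),9)
shot("wrist","w19.png",(220,140,420,290),4)
E
```

```text
time_s: 19.82
ee_pos: [0.5869, 0.3675, 0.1031]
eef_rot: [-1.403, 1.57, -2.897]
force: [0.3, -0.5, -0.6]
grip_width: 0.0143
[0.58693936 0.36749356 0.10310156] [ 0.34082193 -0.51409841 -0.59772147] [-0.0540622  -0.1194613   0.04185407]
```

View pics/s19.png

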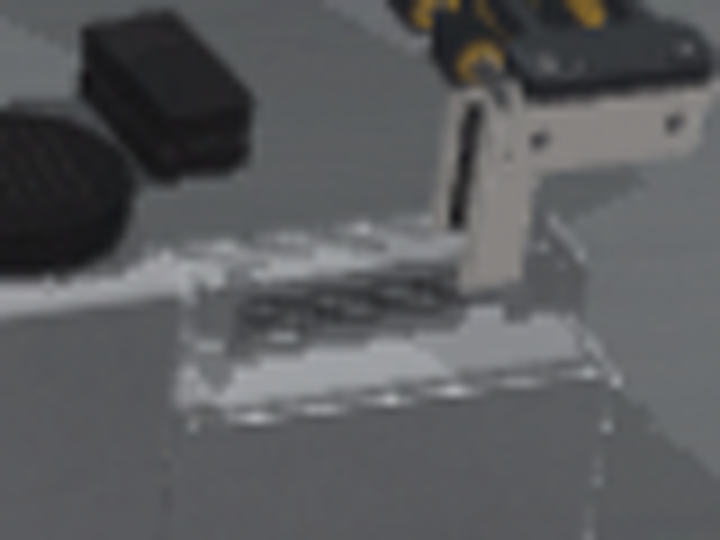

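View pics/w19.png

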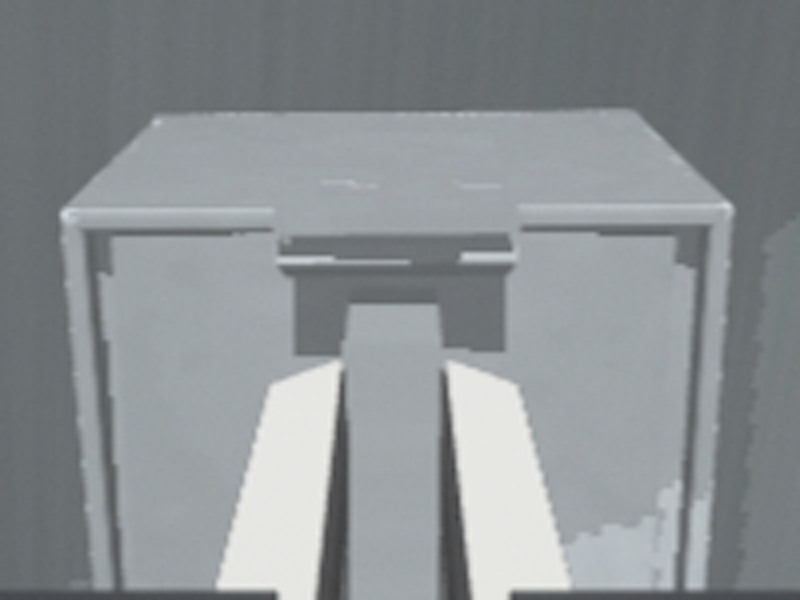

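```bash

python3 -m creep '{"hand":[1,1,1,1,1,1],"slide":[[0,0,0],[0.001,0,0],[0.002,0,0],[0.003,0,0],[0.004,0,0],[0.004,0,0]],"spin":[0,0,0,0,0,0]}' 30
python3 - <<'E'
from h import *
p,R=tool(); print(p, ctrl.get_obs()["force"], ctrl.get_obs()["moment"])
c=shot("scene","s20.png",(400,165,480,225),9)
shot("wrist","w20.png",(220,140,420,290),4)
E
```

```text
time_s: 20.42
ee_pos: [0.5872, 0.3676, 0.1016]
eef_rot: [1.988, 1.57, 0.494]
force: [-7.6, -3.7, 15.9]
grip_width: 0.0138
[0.58715263 0.36763731 0.10158362] [-7.58137042 -3.72412204 15.89036251] [-0.88748903  1.35943307 -0.02010186]
```

View pics/w20.png

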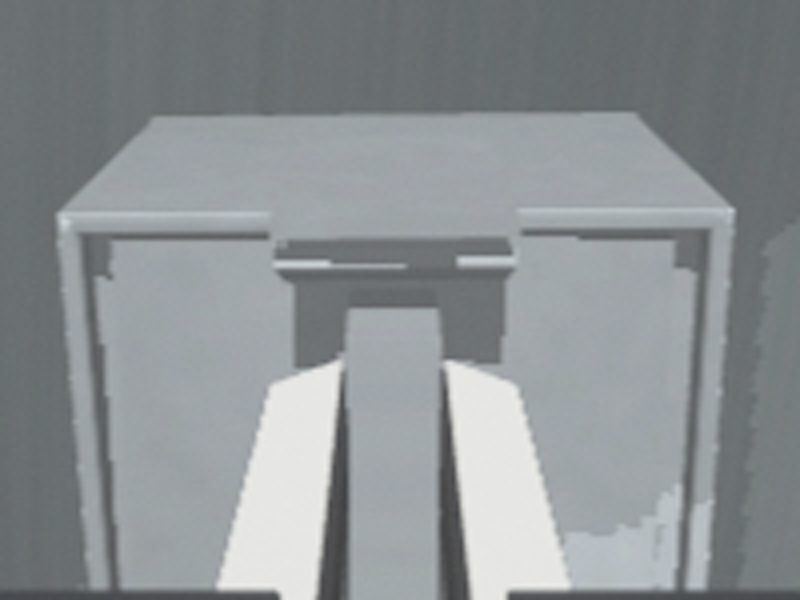

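```bash

python3 - <<'E'
from h import *
p,R=tool(); c=ctrl.calibration("wrist")
fx=np.array([.082,-.9966,0]);fy=np.array([.9966,.082,0]);O=np.array([.5948,.2717,0])
g=lambda x,y,z:(lambda X:print((x,y,z),"fx",round((X-O)@fx,4),"fy",round((X-O)@fy,4)))(ray(c,(220+x/4,140+y/4),z))
g(190,240,.084);g(600,240,.084)   # tail top edge
g(170,218,.085);g(620,216,.085)   # end wall top
for z in (.09,.0965,.103): g(395,265,z); g(395,240,z); g(395,278,z)
g(110,300,.084);g(690,300,.084);g(72,300,.085);g(712,300,.085)
E
python3 -m creep '{"hand":[1,1,0.6,0.3,0,0,0,0],"slide":[[-0.002,0,0],[-0.003,0,0],[-0.003,0,0],[-0.003,0,0],[-0.003,0,0],[-0.003,0,0],[-0.003,0,0],[-0.003,0,0]],"spin":[0,0,0,0,0,0,0,0]}' 30
python3 -m creep '{"hand":[0,0,0,0,0,0,0,0],"slide":[[-0.01,0,0],[-0.03,0,0],[-0.06,0,0],[-0.1,0,0],[-0.13,0,0],[-0.15,0,0.02],[-0.15,0,0.03],[-0.15,0,0.03]],"spin":[0,0,0,0,0,0,0,0]}'
python3 - <<'E'
from h import *
print(tool()[0])
shot("scene","s21.png",(400,165,480,225),9)
shot("wrist","w21.png",(230,40,410,240),3)
E
```

```text
(190, 240, 0.084) fx -0.1224 fy -0.0329
(600, 240, 0.084) fx -0.1221 fy 0.0338
(170, 218, 0.085) fx -0.1264 fy -0.0358
(620, 216, 0.085) fx -0.1264 fy 0.0367
(395, 265, 0.09) fx -0.1199 fy 0.0004
(395, 240, 0.09) fx -0.124 fy 0.0004
(395, 278, 0.09) fx -0.1177 fy 0.0004
(395, 265, 0.0965) fx -0.122 fy 0.0004
(395, 240, 0.0965) fx -0.126 fy 0.0004
(395, 278, 0.0965) fx -0.1199 fy 0.0004
(395, 265, 0.103) fx -0.124 fy 0.0004
(395, 240, 0.103) fx -0.1279 fy 0.0004
(395, 278, 0.103) fx -0.122 fy 0.0004
(110, 300, 0.084) fx -0.1122 fy -0.0467
(690, 300, 0.084) fx -0.1117 fy 0.0491
(72, 300, 0.085) fx -0.1126 fy -0.0527
(712, 300, 0.085) fx -0.112 fy 0.0525
time_s: 21.18
ee_pos: [0.5871, 0.3675, 0.1024]
eef_rot: [-1.328, 1.571, -2.822]
force: [0.3, 0.0, -0.7]
grip_width: 0.0458
time_s: 21.85
ee_pos: [0.59, 0.336, 0.2541]
eef_rot: [1.855, 1.568, 0.36]
force: [-0.2, -0.4, -0.0]
grip_width: 0.047
[0.58996392 0.33595577 0.25413823]
```

View pics/w21.png

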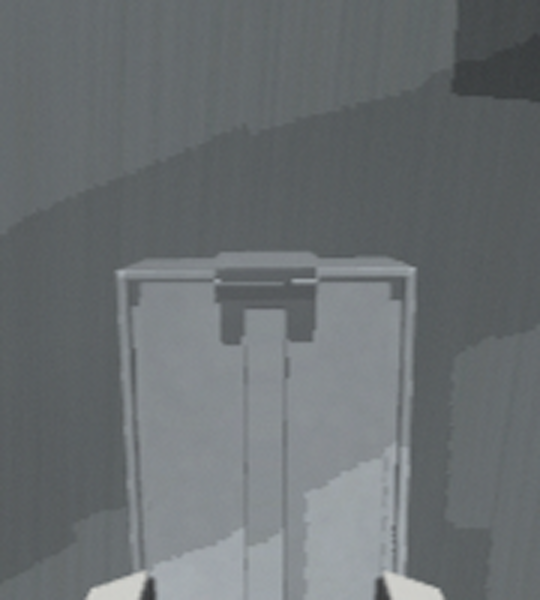

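View pics/s21.png

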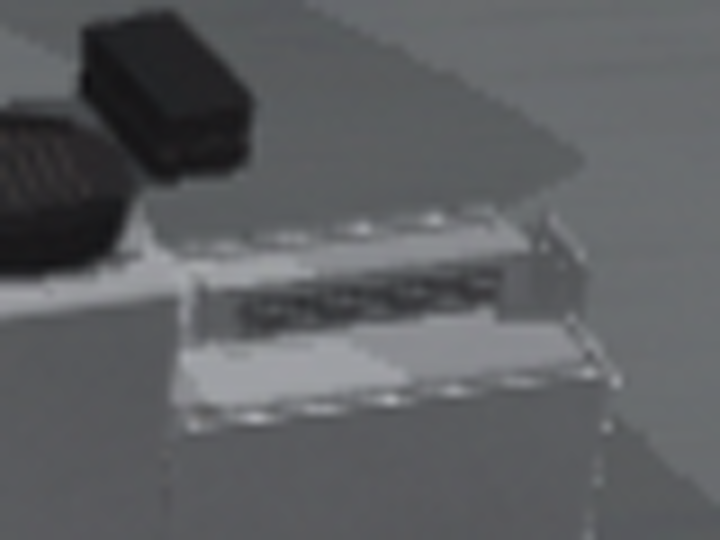

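```bash

python3 - <<'E'
from h import *
fx=np.array([.082,-.9966,0]);O=np.array([.5948,.2717,0])
c=ctrl.calibration("wrist")
for y in (253,266,283,300,343):
    print(y,[round((ray(c,(230+265/3-.3,40+y/3-.3),z)-O)@fx,4) for z in (.084,.0865,.095,.103)])
for x,y in ((118,272),(412,272),(190,283),(360,283)):
    X=ray(c,(230+x/3-.3,40+y/3-.3),.085); print(x,y,((X-O)@fx).round(4),X.round(4))
im=cv2.imread("pics/raw_w21.png"); cv2.imwrite("pics/w21z.png",cv2.resize(im[118:165,260:375],None,fx=6.9,fy=6.9,interpolation=cv2.INTER_CUBIC))
E
```

```text
253 [np.float64(-0.1336), np.float64(-0.1337), np.float64(-0.1341), np.float64(-0.1344)]
266 [np.float64(-0.129), np.float64(-0.1291), np.float64(-0.1296), np.float64(-0.1301)]
283 [np.float64(-0.1229), np.float64(-0.1231), np.float64(-0.1238), np.float64(-0.1243)]
300 [np.float64(-0.1168), np.float64(-0.1171), np.float64(-0.1178), np.float64(-0.1186)]
343 [np.float64(-0.101), np.float64(-0.1014), np.float64(-0.1026), np.float64(-0.1037)]
118 272 -0.1272 [0.5305 0.3941 0.085 ]
412 272 -0.1266 [0.637  0.4022 0.085 ]
190 283 -0.1232 [0.5568 0.3922 0.085 ]
360 283 -0.1228 [0.6186 0.3969 0.085 ]
```

View pics/w21z.png

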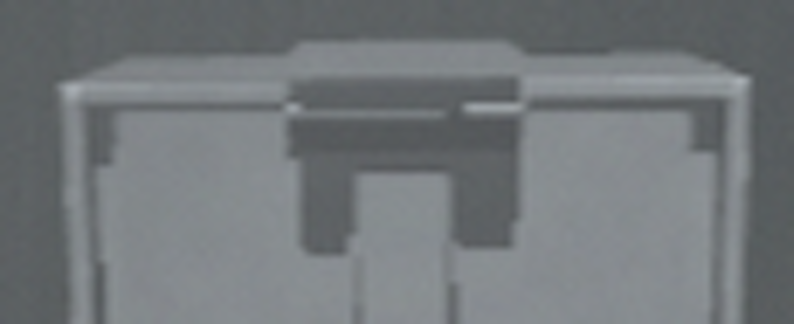

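```bash

python3 -m creep '{"hand":[0,0,0,0,0,0,0,0],"slide":[[-0.02,0,0],[-0.04,-0.02,0],[-0.06,-0.05,0],[-0.06,-0.08,0],[-0.06,-0.11,0],[-0.06,-0.14,0],[-0.06,-0.16,0],[-0.06,-0.16,0]],"spin":[0,0,0,0,0,0,0,0]}'
python3 - <<'E'
from h import *
shot("top","t22.png"); T=ctrl.calibration("top")
im=cv2.imread("pics/raw_t22.png"); cv2.imwrite("pics/t22c.png",cv2.resize(im[140:205,145:255],None,fx=7,fy=7,interpolation=cv2.INTER_CUBIC))
shot("scene","s22.png",(370,150,480,240),7)
E
```

```text
time_s: 22.62
ee_pos: [0.4268, 0.3258, 0.3122]
eef_rot: [-1.399, 1.57, -2.89]
force: [-0.1, 0.1, 0.7]
grip_width: 0.0471
```

View pics/t22.png

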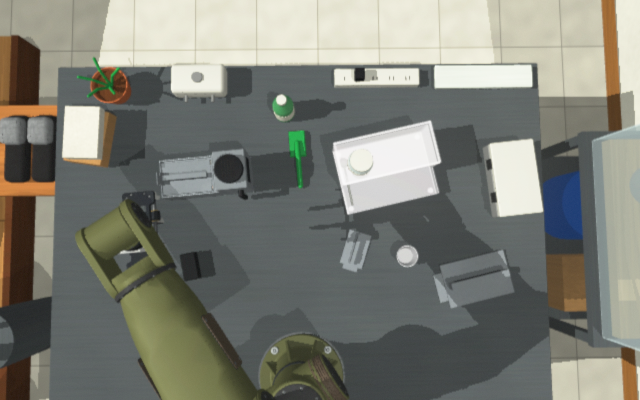

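View pics/t22c.png

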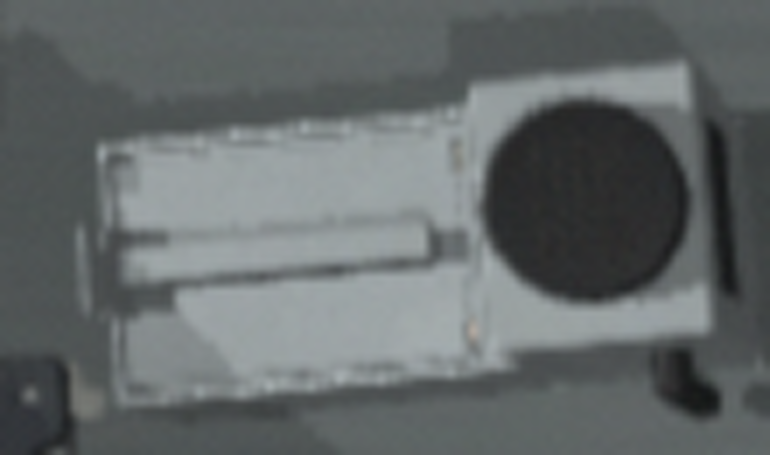

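View pics/s22.png

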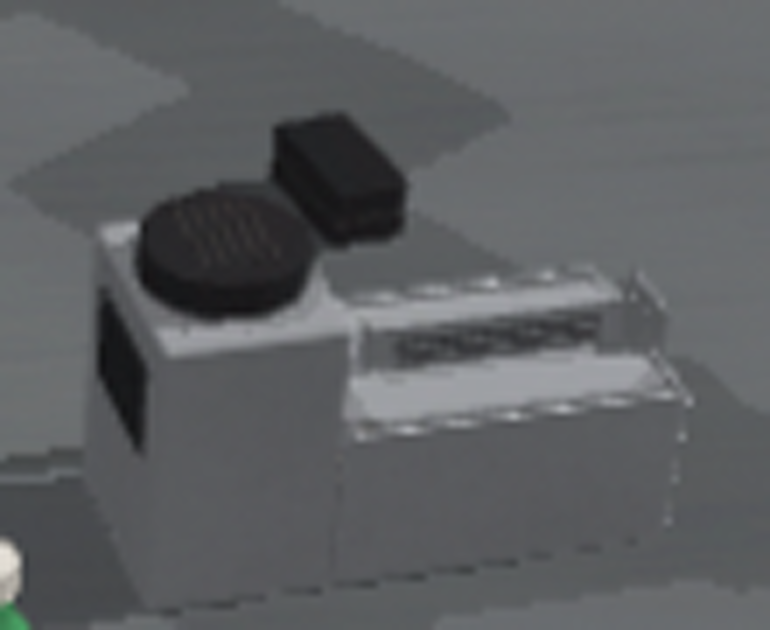

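The lid sits level and centred. The clip strip at top-image column ~157 is where it was at the start, so it is home, and the bystanders have not moved.

```bash
python3 -c "
from station import ctrl
print(ctrl.hand_in()); print(ctrl.get_obs()['time_s'])"
```

```text
the job is handed in; nothing more can be done
None
the job is handed in; nothing more can be done
```

The lid is fitted in the filter and released, and the job was handed in at about 22.7 s of the 64 s allowed; no verdict was reported.

**What I did**
- I drew the middle-sized lid (measured 92 × 139 mm plate, 60 mm tongue) out of the organiser by its rib. I laid it flat on the bare shelf and let go.
- I took it again about 45 mm behind the plate's middle. A light grip let the tongue hang down to a tilt of about 0.27 rad, then I gripped harder to hold it.
- I slid the tongue about 8 mm under the lip, swung the tail down and pressed until it seated at about 16 N. Then I opened the gripper and backed away.

**Last checks**
- **Lid:** the pictures show it level and centred between the walls, with the tongue under the lip.
- **Clip:** its nose is over the tail, and the strip is in the same place in the top picture as at the start (column about 157).
- **Bystanders:** those visible in the last top picture looked unmoved. I did not check the cone and spoon inside the organiser as closely as the others.
- **Robot:** it stands clear of everything.

**What disagreed or was not measured**
- The top and wrist cameras differed by 2–3 mm on where the filter stands. I used the wrist values, and the fit showed no sideways problem.
- There was no sharp jump in the force reading when the clip snapped, so I judged the snap from the pictures and the seating force. The clip's angle was not read directly.

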